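# Set the air-line elbow in the vice and fill the feed chute

### The job

The fitting held in the vice has a brass elbow that is not yet screwed up: turn the elbow clockwise until its outlet points at the mark pin on its block, and do not turn it past the mark. Then slide the vice jaw open, lift the fitting out, and put it and every finished spare fitting that stands on the bench into the gravity roller chute at its upper end, each lying flat on its block with its outlet pointing downhill, so that they rest in the lane one behind another. Leave the jaw open and the two stones near the work where they are.

Things in the scene. Friction and masses are not known exactly. Their poses are not given: they have to be found in the camera images.
- fitting: unfinished fitting, in the vice at the start (it can shift 0.5 mm there): aluminium block 80 mm long (own x -36 to +44), 46 wide, 28 high, with a brass elbow on a vertical stub. Origin on the stub's axis at the block's underside, z up. Mark: single dark pin, 7 mm wide, 4 high, by a scribed line, on the block's +x end (x = 38); at the other end are two flat screws. 0.34 kg.
- elbow (a joint): angle of the fitting's elbow, rad. 0: outlet points exactly at the mark (the block's +x). It grows as the elbow is turned clockwise seen from above; at the start -5.3 to -3.0, i.e. that much still to turn (hard end at +0.9). Stiff thread: about 0.22 N m, stays where left. The elbow sinks 1.27 mm per rad turned clockwise.
- elbow_top (a point): centre of the elbow's top, on the turning axis. The elbow's body is 28x28 mm in plan, its flat sides along and across the outlet, going down to 34 mm below the top; then a round collar of radius 15.5. At joint 0 the top is 76 mm above the block's underside.
- elbow_outlet (a point): centre of the mouth of the elbow's outlet, a level tube 24 mm across at its end, 16 mm below the elbow's top, 32 mm from the turning axis; the outlet points from the axis to here.
- fitting_mark (a point): top of the fitting's mark pin.
- vice: low grey vice, fixed. Origin on the bench under the fitting's seat; x from sliding jaw to fixed jaw, z up. 200 mm long (x -140 to +60), 100 wide, bed 40 high. Fixed jaw x 23.5 to 53.5, 66 high; sliding jaw, shut, x -49.5 to -23.5, 75 high, with a lip 6 mm over the block's edge and 11 mm tabs round its ends: slide it 12 mm or more before lifting.
- vice_seat (a point): where the fitting's origin sits in the vice: on the bed, 40 mm above the bench. The fitting's +x then points along the vice's +y.
- vice_jaw (a joint): opening of the sliding jaw, m: 0 shut on the block, up to 0.045; it slides along the vice's -x (towards the robot). About 9 N of friction; stays where left.
- jaw_grip (a point): grip point in the black upright post on the sliding jaw, moving with it. The post is 24 mm (vice x) by 18 mm (vice y); its top is 17 mm above this point, its foot on the jaw's arm 32 mm below. Shut, it is 90 mm from the elbow's axis.
- chute_lane: sloping lane of the fixed gravity chute. Its floor is free-running steel rollers (20 mm thick, 34 mm apart); origin level with the roller tops, mid-width, at the upper end (140 mm up); x downhill (0.314 rad below level), y across, z square to the rollers. 380 mm long; a fitting laid flat rolls down by itself. Walls 22 mm high, 52 apart inside, flaring to 70 over the first 100 mm at the open upper end. Holds four fittings.
- lane_stop (a point): roller-top level of the lane at its lower end, mid-width, at the 30 mm high end stop (x = 380 mm in the lane).
- spare_1: finished spare fitting (may be absent), on the bench: aluminium block 80 mm long (own x -36 to +44), 46 wide, 28 high, with a brass elbow on a vertical stub. Origin on the stub's axis at the block's underside, z up. Mark: single dark pin, 7 mm wide, 4 high, by a scribed line, on the block's +x end (x = 38); at the other end are two flat screws. Rigid, 0.34 kg; elbow body 28x28 mm in plan, 42 to 76 mm up; outlet along +x, mouth 32 mm out, 60 up.
- spare_2: finished spare fitting (may be absent), on the bench: aluminium block 80 mm long (own x -36 to +44), 46 wide, 28 high, with a brass elbow on a vertical stub. Origin on the stub's axis at the block's underside, z up. Mark: single dark pin, 7 mm wide, 4 high, by a scribed line, on the block's +x end (x = 38); at the other end are two flat screws. Rigid, 0.34 kg; elbow body 28x28 mm in plan, 42 to 76 mm up; outlet along +x, mouth 32 mm out, 60 up.
- spare_3: finished spare fitting (may be absent), on the bench: aluminium block 80 mm long (own x -36 to +44), 46 wide, 28 high, with a brass elbow on a vertical stub. Origin on the stub's axis at the block's underside, z up. Mark: single dark pin, 7 mm wide, 4 high, by a scribed line, on the block's +x end (x = 38); at the other end are two flat screws. Rigid, 0.34 kg; elbow body 28x28 mm in plan, 42 to 76 mm up; outlet along +x, mouth 32 mm out, 60 up.
- stone_c: bystander, to be left alone: a rough stone about 72 mm across and tall; origin at the middle of its underside.
- stone_b: bystander, to be left alone: a rough stone, 44x60 mm, 46 mm high; origin at the middle of its underside.
Mind the look-alikes: they are no part of the job. What is shaped like the fitting but red is not meant.

How it is judged:
On the way, in this order (a step that is already met when the one before it is completed fails the run):
1. the elbow's outlet points at the mark (within 7 degrees) with the fitting still in the vice (value of joint elbow between -0.12 and 0.12 rad and distance between fitting and vice_seat below 0.012 m), for 0.3 s.
2. the vice jaw is slid open (12 mm or more) with the fitting still on its seat (value of joint vice_jaw above 0.012 m and distance between fitting and vice_seat below 0.04 m), for 0.1 s.
3. the fitting is lifted out of the vice (z of fitting in the frame of vice above 0.08 m), for 0.1 s.
At the end, for the whole second after the job is handed in: Every fitting present is at rest in the lane, flat on the rollers (8 mm), centred (8 mm), along it (0.15 rad), outlet downhill; the elbow points at its mark (0.15 rad); the jaw is left open 12 mm or more (x of fitting in the frame of chute_lane between 0.06 and 0.36 m and y of fitting in the frame of chute_lane between -0.008 and 0.008 m and z of fitting in the frame of chute_lane between -0.006 and 0.008 m and angle between the x axis of each of fitting, spare_1, spare_2, spare_3 and the x axis of chute_lane, either way round below 0.15 rad and angle between each of fitting, spare_1, spare_2, spare_3's own z axis and vertical below 0.5 rad and x of lane_stop in the frame of fitting above 0 m and linear speed of each of fitting, spare_1, spare_2, spare_3 below 0.02 m/s and x of spare_1 in the frame of chute_lane between 0.06 and 0.36 m and y of spare_1 in the frame of chute_lane between -0.008 and 0.008 m and z of spare_1 in the frame of chute_lane between -0.006 and 0.008 m and x of lane_stop in the frame of spare_1 above 0 m and x of spare_2 in the frame of chute_lane between 0.06 and 0.36 m and y of spare_2 in the frame of chute_lane between -0.008 and 0.008 m and z of spare_2 in the frame of chute_lane between -0.006 and 0.008 m and x of lane_stop in the frame of spare_2 above 0 m and x of spare_3 in the frame of chute_lane between 0.06 and 0.36 m and y of spare_3 in the frame of chute_lane between -0.008 and 0.008 m and z of spare_3 in the frame of chute_lane between -0.006 and 0.008 m and x of lane_stop in the frame of spare_3 above 0 m and value of joint elbow between -0.15 and 0.15 rad and value of joint vice_jaw above 0.012 m); the robot touches nothing.
It fails at once if the elbow is turned more than 0.3 rad (17 degrees) past the mark (value of joint elbow above 0.3 rad).
It fails at once if the stone stone_c is moved more than 30 mm (distance of stone_c from where it was at the start of the episode above 0.03 m).
It fails at once if the stone stone_b is moved more than 30 mm (distance of stone_b from where it was at the start of the episode above 0.03 m).
Of spare_1, spare_2, spare_3 only 2 to 3 are there at a start; the rules pass over those that are not, and their reading is None.
At some moment in a run one of spare_1, spare_2, spare_3 may be knocked a few centimetres aside while the robot is not near it.
It also fails if it takes over 192 s, if anything falls off the work surface, if the arm or the gripper's body presses on something with over 40 N, if the wrist force passes 120 N, or if a joint passes its speed limit or range.

### The arm

A 6-joint arm with a two-finger parallel gripper is mounted at the origin on a cart in front of the work surface, level with it; the furniture and walls round the work are solid. World frame = base frame: x ahead of the robot, y to its left, z up, the work surface at z = 0. Lengths are in m, angles in rad, forces in N, time in s.
With the tool pointing down it reaches from about 0.35 to 0.975 m from the base axis. Payload 4.9 kg.
Tool frame: the origin (TCP) lies midway between the tips of the shut fingers; the grasp point (between the pads) lies 19 mm behind it; z points along the fingers, y is the direction in which the jaws open and shut (so a half turn about z gives the same grasp; the last joint's range is limited). The gripper opens to 85 mm and grips with 20 to 120 N. Pads are 22 mm wide; open, the fingers measure 114 mm over their backs; the gripper's body (76 mm by 85 mm) begins 54 mm behind the grasp point. The pads swing forward as they close: fully open they stand 13 mm farther back than shut.
Start: joints at [1.16, 0.053, 1.613, -0, 1.476, -0.119], TCP at [0.18, 0.599, 0.231] pointing down, gripper open.
Joint ranges: [-3.01, 3.01], [-1.01, 2.22], [0.06, 2.58], [-1.02, 4.17], [0.09, 2.62], [-3.14, 3.14]. Speed limits (rad/s): [2.57, 2.57, 3.14, 3.14, 3.14, 3.14].

### API

Orientations are given as a unit quaternion [w, x, y, z].
In Python, from plant import manip, cams gives the robot as it stands.
- The arm moves only by the tool jog_arm, never from a script. Its argument "targets" is a list of rows, each a list of 4 numbers: the shift along the tool's x, y, z in m, then the turn about the tool's z in degrees. A call has 1 to 5 rows; each row is the pose to reach, as a shift and turn from the pose commanded when the call began, along the tool's axes at that moment; what a row does not reach only later rows make up. A row lasts 1/12 s, in which the tool goes at most 41.7 mm and 7.16 degrees, less where a joint would pass 70% of its speed; a pose out of reach is approached as far as the arm can. A call with a gripper value outside its range is refused whole. "fingers" is the opening, from 0 (shut) to 1 (fully open), set as the call begins (left out, the last holds). The fingers move at their own pace and stop on an object; the grip force is fixed at half the most. Time passes only in rows, so rows that repeat a pose let the fingers close. It gives the time, the measured TCP pose, the force and the opening at its end, in the units of the state.
- manip.state(): the state, without advancing time (a new reading comes with each control period).
- cams.grab_frame(name): name is "scene" or "top"; returns the picture (384x512x3 uint8, red, green, blue); there is no depth.
- cams.get_calibration(name): a dict with "camera_matrix" (3x3 intrinsics, pixels), "cam_to_world" (4x4, takes a point from camera to world coordinates). Camera axes: x right, y up, looking along -z (the intrinsics and any distortion apply to the point x, -y, -z); pixel columns grow to the right and rows downward; lengths in m; the calibration is good to about 2 mm. A picture is of the moment at which its call begins. get_calibration takes no time and is no camera call.
- manip.job_done(): hands the job in, once; it reports no verdict.
The state is a dict: "time": time; "joint_pos": joint angles; "joint_vel": joint speeds; "joint_efforts": joint torques, N m; "tool_pos": TCP position; "tool_rot": TCP orientation; "contact_force": force on the tool from outside, world axes, zero at the start; "ft_torque": the same for the moment, N m; "gripper_width": opening from 0.0 (shut) to 1.0 (fully open).
Only numpy, scipy, OpenCV 4.12 (cv2) and the standard library are available. Lean on these libraries where they do the work, as an engineer would, in place of code of your own. Each camera call takes 0.05 s, during which the arm holds its last target. There are 200 camera calls.

## Working session

There is one attempt and no reset: what is moved stays moved. The work goes in short steps, Python scripts to look and compute and a tool call to move; the robot and the scene stay as the last step left them, time stands still between calls to the robot, and variables do not carry over. Pictures are saved under pics/ and viewed, about 12 in all and at most 16, crops included, and the job is handed in when it is done.

Besides the shell and the picture viewer there is one more tool, called after "Emit:" by a JSON object that holds its "op" and its "data", one argument or row to a line. jog_arm: Moves the arm, as the interface text tells. Its arguments: {"type":"object","properties":{"targets":{"type":"array"},"fingers":{"type":"number"}},"required":["targets"]}

```bash
mkdir -p pics; ls; cat > h.py <<'E'
import numpy as np, cv2
from plant import manip, cams
def cal(n):
    c=cams.get_calibration(n); return np.array(c["camera_matrix"]),np.array(c["cam_to_world"]),c
def ray(n,u,v):
    K,T,_=cal(n); d=np.linalg.inv(K)@[u,v,1]; d=T[:3,:3]@[d[0],-d[1],-d[2]]; return T[:3,3],d
def at(n,u,v,z):
    o,d=ray(n,u,v); return o+d*(z-o[2])/d[2]
def px(n,p):
    K,T,_=cal(n); q=T[:3,:3].T@(np.array(p)-T[:3,3]); q=K@[q[0],-q[1],-q[2]]; return q[:2]/q[2]
def shot(n,f,box=None,s=1):
    im=cams.grab_frame(n)[:,:,::-1].copy(); cv2.imwrite('pics/full_'+f,im)
    if box: im=im[box[1]:box[3],box[0]:box[2]]
    cv2.imwrite('pics/'+f,cv2.resize(im,None,fx=s,fy=s,interpolation=cv2.INTER_CUBIC))
E
python3 - <<'E'
from h import *
for n in("scene","top"):
    c=cal(n); print(n,c[0].round(1).tolist(),c[1].round(3).tolist(),[k for k in c[2]])
    shot(n,n+'1.png',None,1.5)
s=manip.state(); print({k:np.round(v,4) for k,v in s.items()})
E
```

```text
pics
scene [[384.3, 0.0, 253.4], [0.0, 384.3, 185.1], [0.0, 0.0, 1.0]] [[0.856, 0.226, -0.465, 0.026], [-0.517, 0.388, -0.763, -0.841], [0.008, 0.894, 0.449, 0.613], [0.0, 0.0, 0.0, 1.0]] ['camera_matrix', 'cam_to_world']
top [[409.6, 0.0, 249.5], [0.0, 409.6, 192.4], [0.0, 0.0, 1.0]] [[-0.004, 0.996, -0.089, 0.433], [-1.0, -0.003, 0.008, 0.06], [0.007, 0.089, 0.996, 1.464], [0.0, 0.0, 0.0, 1.0]] ['camera_matrix', 'cam_to_world']
{'time': np.float64(0.1), 'joint_pos': array([ 1.16  ,  0.0533,  1.6142, -0.    ,  1.476 , -0.119 ]), 'joint_vel': array([-0.0001, -0.0016, -0.003 , -0.0013, -0.0004, -0.0011]), 'joint_efforts': array([ 1.00000e-04, -3.94906e+01, -3.71364e+01, -1.00000e-04,
        4.00000e-03,  0.00000e+00]), 'tool_pos': array([0.1796, 0.598 , 0.2302]), 'tool_rot': array([-2.000e-04,  1.454e-01,  9.894e-01, -9.000e-04]), 'contact_force': array([ 0.4977, -0.8167, -0.2887]), 'ft_torque': array([-0.0043,  0.0029,  0.0296]), 'gripper_width': np.float64(0.9978)}
```

View pics/scene1.png

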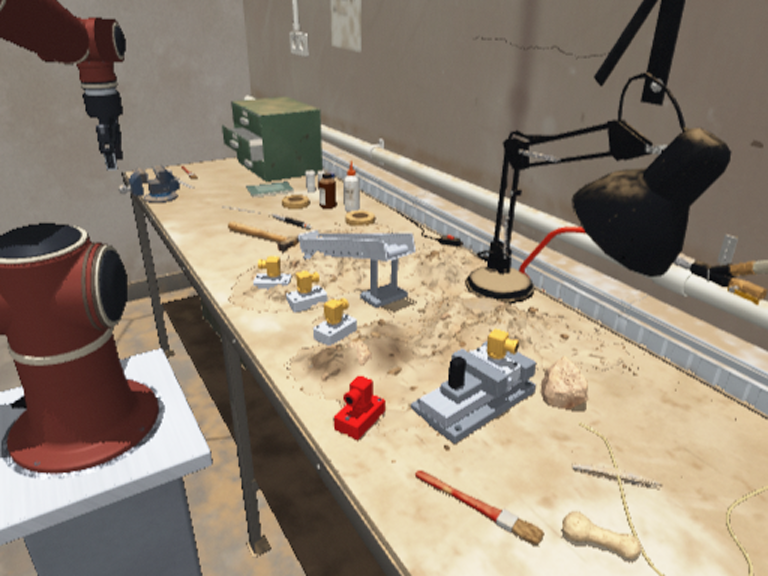

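View pics/top1.png

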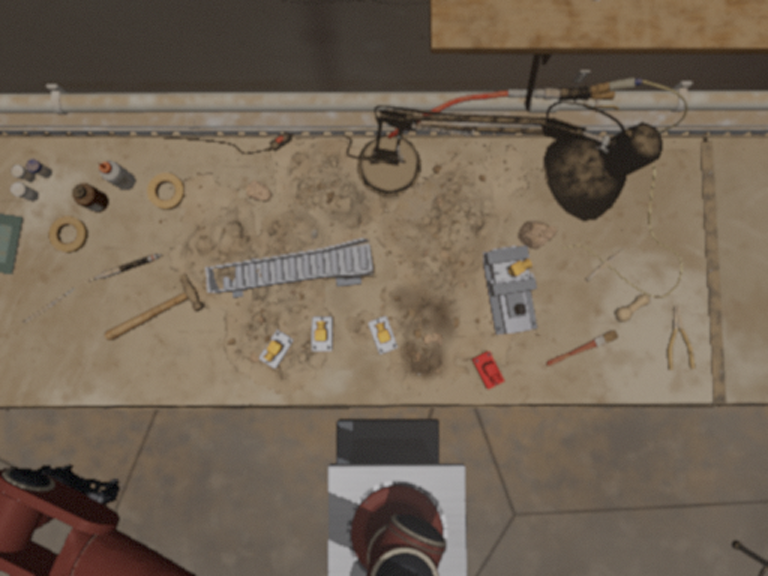

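The three spares are at scene (272,268), (306,287) and (335,316), with the vice fitting at (497,348). Look-alikes are the red fitting at (360,405) and the blue vice at (155,185). The stones are at (565,385) and, in the top view, (258,190). I'll take close crops next.

```bash
python3 - <<'E'
import cv2
a=cv2.imread('pics/full_top1.png')[150:255,130:370]; cv2.imwrite('pics/c1.png',cv2.resize(a,None,fx=3.3,fy=3.3,interpolation=cv2.INTER_CUBIC))
b=cv2.imread('pics/full_scene1.png')
x=cv2.resize(b[200:300,270:400],None,fx=6,fy=6,interpolation=cv2.INTER_CUBIC)
cv2.imwrite('pics/c2.png',x)
x=cv2.resize(b[150:235,160:290],None,fx=6,fy=6,interpolation=cv2.INTER_CUBIC)
cv2.imwrite('pics/c3.png',x)
E
```

```text
(no output)
```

View pics/c1.png

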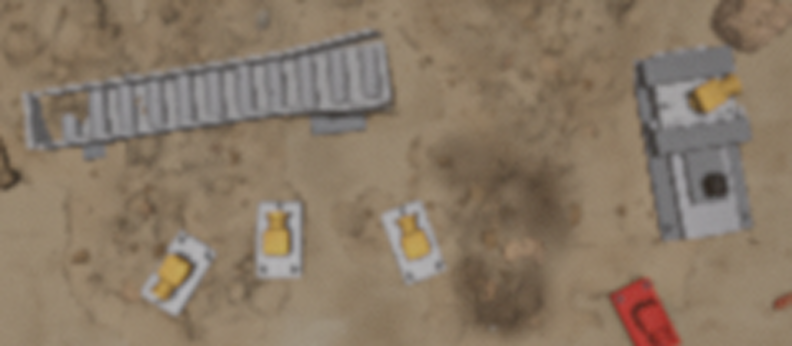

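View pics/c2.png

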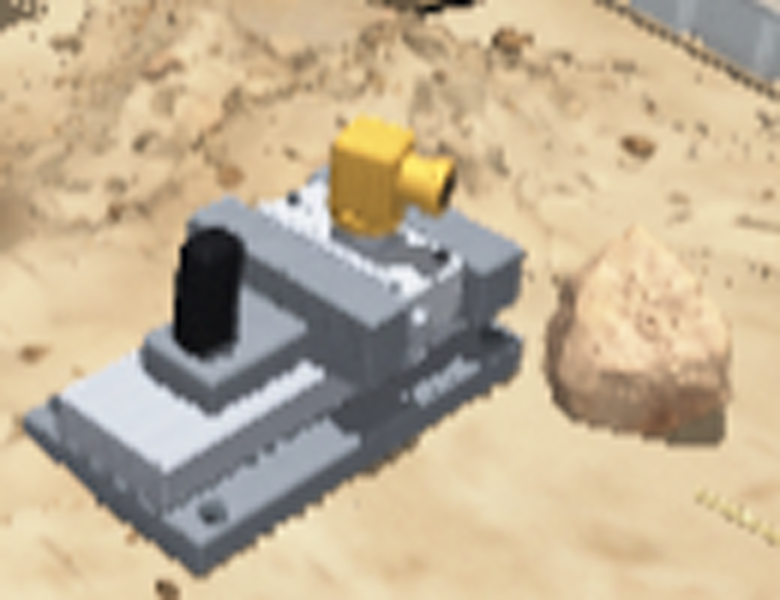

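View pics/c3.png

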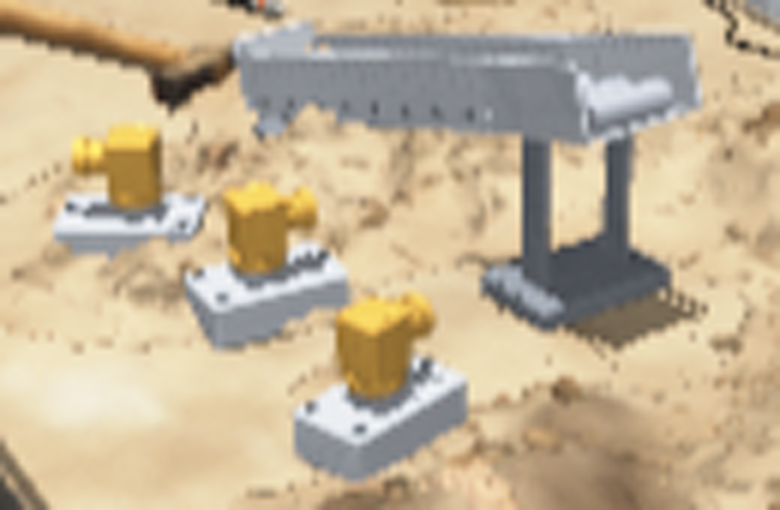

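```bash
cat > fit.py <<'E'
from h import *
from scipy.optimize import least_squares
t=lambda u,v:(u/3.3+130-.35,v/3.3+150-.35)
c2=lambda u,v:(u/6+270-.4,v/6+200-.4)
c3=lambda u,v:(u/6+160-.4,v/6+150-.4)
def fit(obs,x0,name):
    def P(q,p): c,s=np.cos(q[2]),np.sin(q[2]); return [q[0]+c*p[0]-s*p[1],q[1]+s*p[0]+c*p[1],p[2]]
    f=lambda q:np.concatenate([px(n,P(q,p))-uv for n,p,uv in obs])
    r=least_squares(f,x0); e=np.hypot(*r.fun.reshape(-1,2).T); print(name,r.x[:2].round(4),'yaw',np.degrees(r.x[2]).round(1),'res px',e.round(1)); return r.x
E
cat > f1.py <<'E'
from fit import *
B=lambda z=.028:[(.044,.023,z),(.044,-.023,z),(-.036,-.023,z),(-.036,.023,z)]
T=lambda p,u,v:('top',p,t(u,v)); S=lambda p,u,v:('scene',p,c3(u,v)); V=lambda p,u,v:('scene',p,c2(u,v))
b=B(); e=(0,0,.076); m=(.034,0,.060)
fit([T(b[0],383,212),T(b[1],421,200),T(b[2],443,268),T(b[3],408,283),T(e,413,239),S(b[2],368,440),S(b[3],295,418),S(b[1],467,378),S(e,377,318)],[.47,.0,.2],'A')
fit([T(b[0],260,204),T(b[1],302,203),T(b[2],301,276),T(b[3],257,276),T(e,277,238),S(b[2],217,305),S(b[3],188,280),S(b[1],348,267),S(e,262,198)],[.47,.15,0],'B')
fit([T(b[0],177,313),T(b[1],142,292),T(b[2],183,235),T(b[3],214,252),T(e,175,266),S(b[0],55,218),S(b[2],205,205),S(e,135,133)],[.47,.3,2.5],'C')
# vice: frame x fixed jaw; y=mark side. elbow top, post top (-.09,0,h) scan h, jaw corners z .075
for h in (.10,.11,.12,.13):
    fit([V((0,0,.1206),373,134),T((0,0,.1206),709,97),V((-.09,0,h),212,238),T((-.09,0,h),714,184)],[.65,-.3,0],'vice h%.2f'%h)
fit([V((-.0235,-.05,.075),400,308),V((-.0495,-.05,.075),378,330),V((-.0495,.05,.075),187,222),V((0,0,.1206),373,134)],[.65,-.3,0],'vice jaw')
# lane ends: upper, lower at roller level; use wall tops(22mm)
for n,uvs in {'up':[(377,33),(393,107)],'lo':[(27,95),(32,148)]}.items():
    for uv in uvs: print(n,at('top',*t(*uv),(.14+.021) if n=='up' else .023+.021).round(3))
for uv in [(585,142),(697,105)]: print('up scene bottom/top?',at('scene',*c3(*uv),.14).round(3))
for uv in [(580,75),(692,38)]: print('up scene wall',at('scene',*c3(*uv),.161).round(3))
print('stones',at('top',358,156,.05).round(3),at('top',172,127,.02).round(3))
E
python3 f1.py
```

```text
A [0.452  0.0285] yaw 20.9 res px [0.8 0.9 1.5 0.2 1.6 0.8 1.4 1.2 1.5]
B [0.4545 0.1715] yaw 0.1 res px [1.1 0.9 0.3 0.5 1.  0.7 1.6 1.4 1.1]
C [0.4265 0.2759] yaw 146.6 res px [0.9 0.6 2.1 1.4 0.9 1.6 1.9 0.4]
vice h0.10 [ 0.6003 -0.2651] yaw 4.9 res px [0.9 1.2 1.7 0.2]
vice h0.11 [ 0.5983 -0.2659] yaw 6.2 res px [0.5 0.7 1.6 1.8]
vice h0.12 [ 0.5962 -0.2668] yaw 7.3 res px [0.6 0.7 4.3 3.3]
vice h0.13 [ 0.5942 -0.2677] yaw 8.3 res px [1.  1.2 7.3 4.9]
vice jaw [ 0.5954 -0.2672] yaw 7.5 res px [2.5 1.4 1.  0.8]
up [0.655 0.068 0.161]
up [0.583 0.053 0.161]
lo [0.61  0.438 0.044]
lo [0.554 0.432 0.044]
up scene bottom/top? [0.565 0.023 0.14 ]
up scene bottom/top? [0.637 0.033 0.14 ]
up scene wall [0.58  0.053 0.161]
up scene wall [0.655 0.065 0.161]
stones [ 0.686 -0.331  0.05 ] [0.798 0.326 0.02 ]
```

```bash
cat >> h.py <<'E'
from scipy.spatial.transform import Rotation as Rn
def st():
    s=manip.state(); q=np.array(s['tool_rot']); R=Rn.from_quat(q[[1,2,3,0]]).as_matrix(); return s,R,np.array(s['tool_pos'])
def go(p,psi=None):
    "shift in tool axes (mm) and turn (deg) to put TCP at p with tool-y yaw psi (mod 180)"
    s,R,t=st(); y=np.degrees(np.arctan2(R[1,1],R[0,1])); d=R.T@(np.array(p)-t)*1000
    w=None if psi is None else round((y-psi+90)%180-90,1)
    print('t %.1f tcp %s psi %.1f j6 %.0f grip %.2f F %s | shift mm %s turn %s'%(s['time'],t.round(4),y,np.degrees(s['joint_pos'][5]),s['gripper_width'],np.round(s['contact_force'],1),d.round(1),w))
E
python3 - <<'E'
from fit import *
ax=np.array([.598,-.266])
for n,uv in (('scene',c2(446,187)),('top',t(739,85))):
    p=at(n,*uv,.1046)[:2]-ax; print(n,p.round(4),np.hypot(*p),np.degrees(np.arctan2(p[1],p[0])))
go([.598,-.266,.19],31.5)
E
```

```text
scene [ 0.0162 -0.0282] 0.03255585959173443 -60.09352751254672
top [ 0.0125 -0.033 ] 0.035331377678445554 -69.22680092811251
t 0.1 tcp [0.1796 0.598  0.2302] psi 73.3 j6 -7 grip 1.00 F [ 0.5 -0.8 -0.3] | shift mm [-649.3 -707.1   41.4] turn 41.8
```

Emit:
{"op": "jog_arm", "data": {
  "targets": [
    [-0.026,-0.028,0,0],
    [-0.052,-0.056,0,0],
    [-0.078,-0.084,0,0],
    [-0.104,-0.112,0,0],
    [-0.13,-0.141,0,0]
  ],
  "fingers": 1
}}

```text
time: 0.52
tool_pos: [0.2639, 0.4244, 0.2306]
tool_rot: [-0.0, 0.145, 0.989, -0.0]
contact_force: [0.8, -0.2, 0.6]
gripper_width: 1.002
```

Emit:
{"op": "jog_arm", "data": {
  "targets": [
    [-0.026,-0.028,0,0],
    [-0.052,-0.056,0,0],
    [-0.078,-0.084,0,0],
    [-0.104,-0.112,0,0],
    [-0.13,-0.141,0,0]
  ]
}}

```text
time: 0.93
tool_pos: [0.3478, 0.252, 0.2309]
tool_rot: [-0.0, 0.145, 0.989, -0.0]
contact_force: [0.1, -0.5, -0.5]
gripper_width: 1.001
```

Emit:
{"op": "jog_arm", "data": {
  "targets": [
    [-0.026,-0.028,0,0],
    [-0.052,-0.056,0,0],
    [-0.078,-0.084,0,0],
    [-0.104,-0.112,0,0],
    [-0.13,-0.141,0,0]
  ]
}}

```text
time: 1.35
tool_pos: [0.4318, 0.0794, 0.231]
tool_rot: [0.0, 0.145, 0.989, 0.0]
contact_force: [0.9, 0.4, -0.1]
gripper_width: 1.0
```

Emit:
{"op": "jog_arm", "data": {
  "targets": [
    [-0.026,-0.028,0,0],
    [-0.052,-0.056,0,0],
    [-0.078,-0.084,0,0],
    [-0.104,-0.112,0,0],
    [-0.13,-0.141,0,0]
  ]
}}

```text
time: 1.77
tool_pos: [0.5158, -0.093, 0.2308]
tool_rot: [-0.0, 0.146, 0.989, 0.0]
contact_force: [0.2, 0.3, 0.5]
gripper_width: 0.996
```

Emit:
{"op": "jog_arm", "data": {
  "targets": [
    [-0.026,-0.028,0,0],
    [-0.052,-0.056,0,0],
    [-0.078,-0.084,0,0],
    [-0.104,-0.112,0,0],
    [-0.13,-0.141,0,0]
  ]
}}

```text
time: 2.18
tool_pos: [0.5998, -0.2653, 0.2305]
tool_rot: [-0.001, 0.145, 0.989, 0.0]
contact_force: [0.3, 0.1, 0.5]
gripper_width: 0.997
```

Emit:
{"op": "jog_arm", "data": {
  "targets": [
    [0,0,0,7],
    [0,0,0,14],
    [0,0,0.01,21],
    [0,0,0.02,28],
    [0,0,0.03,35]
  ]
}}

```text
time: 2.6
tool_pos: [0.5993, -0.2637, 0.2003]
tool_rot: [-0.0, 0.439, 0.898, 0.0]
contact_force: [-0.0, 0.5, 0.0]
gripper_width: 1.0
```

Emit:
{"op": "jog_arm", "data": {
  "targets": [
    [0,0,0,7],
    [0,0,0,11],
    [0,0,0,11]
  ]
}}

```text
time: 2.85
tool_pos: [0.599, -0.2634, 0.2002]
tool_rot: [-0.001, 0.521, 0.854, -0.0]
contact_force: [-0.1, -0.4, 0.0]
gripper_width: 0.999
```

```bash
python3 - <<'E'
from h import *
go([.598,-.266,.17],27)
shot('scene','s2.png',(240,120,400,300),3.3)
E
```

```text
t 2.9 tcp [ 0.599  -0.2634  0.2002] psi 27.2 j6 -57 grip 1.00 F [-0.1 -0.4  0. ] | shift mm [-1.9 -2.1 30.2] turn 0.2
```

View pics/s2.png

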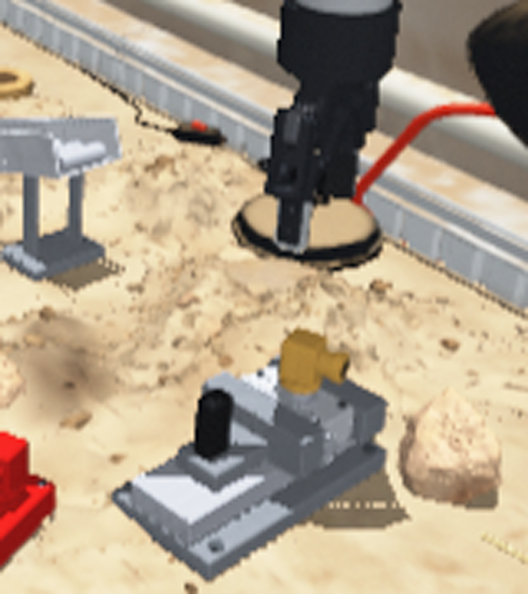

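The tool sits above the vice elbow, with the stone clear. I'm descending to grip it.

Emit:
{"op": "jog_arm", "data": {
  "targets": [
    [-0.002,-0.002,0.03,0],
    [-0.002,-0.002,0.06,0],
    [-0.002,-0.002,0.09,0],
    [-0.002,-0.002,0.108,0],
    [-0.002,-0.002,0.108,0]
  ]
}}

```text
time: 3.32
tool_pos: [0.5952, -0.2644, 0.0872]
tool_rot: [-0.005, 0.52, 0.854, -0.0]
contact_force: [-1.1, -0.5, -0.3]
gripper_width: 0.999
```

Emit:
{"op": "jog_arm", "data": {
  "targets": [
    [0,0,0,0],
    [0,0,0,0],
    [0,0,0,0],
    [0,0,0,0],
    [0,0,0,0]
  ],
  "fingers": 0
}}

```text
time: 3.73
tool_pos: [0.5996, -0.267, 0.0954]
tool_rot: [0.002, 0.52, 0.854, -0.0]
contact_force: [-1.5, -0.5, 10.1]
gripper_width: 0.318
```

Emit:
{"op": "jog_arm", "data": {
  "targets": [
    [0,0,0,0],
    [0,0,0,0],
    [0,0,0,0],
    [0,0,0,0],
    [0,0,0,0]
  ]
}}

```text
time: 4.15
tool_pos: [0.5997, -0.267, 0.0955]
tool_rot: [0.002, 0.52, 0.854, -0.0]
contact_force: [-2.1, -0.2, 6.5]
gripper_width: 0.312
```

```bash
python3 - <<'E'
from h import *
go([.598,-.266,.092],27); print(np.round(manip.state()['ft_torque'],2))
E
```

```text
t 4.2 tcp [ 0.5997 -0.267   0.0955] psi 27.3 j6 -58 grip 0.31 F [-2.1 -0.2  6.5] | shift mm [ 1.6 -1.   3.5] turn 0.3
[ 0.06  0.11 -0.01]
```

Emit:
{"op": "jog_arm", "data": {
  "targets": [
    [0,0,0,7],
    [0,0,0,14],
    [0,0,0,21],
    [0,0,0,28],
    [0,0,0,35]
  ]
}}

```text
time: 4.57
tool_pos: [0.5994, -0.2669, 0.0947]
tool_rot: [0.001, 0.755, 0.656, 0.0]
contact_force: [0.2, -0.6, 2.5]
gripper_width: 0.316
```

Emit:
{"op": "jog_arm", "data": {
  "targets": [
    [0,0,0,7],
    [0,0,0,14],
    [0,0,0,21],
    [0,0,0,28],
    [0,0,0,35]
  ]
}}

```text
time: 4.98
tool_pos: [0.5991, -0.2669, 0.0941]
tool_rot: [0.001, 0.917, 0.399, 0.0]
contact_force: [0.2, -0.9, 0.7]
gripper_width: 0.314
```

Emit:
{"op": "jog_arm", "data": {
  "targets": [
    [0,0,0,7],
    [0,0,0,14],
    [0,0,0,21],
    [0,0,0,28],
    [0,0,0.001,35]
  ]
}}

```text
time: 5.4
tool_pos: [0.599, -0.2669, 0.0932]
tool_rot: [0.001, 0.995, 0.104, 0.0]
contact_force: [-1.5, 0.4, 5.0]
gripper_width: 0.316
```

Emit:
{"op": "jog_arm", "data": {
  "targets": [
    [0,0,0,7],
    [0,0,0,14],
    [0,0,0,21],
    [0,0,0,28],
    [0,0,0.001,35]
  ]
}}

```text
time: 5.82
tool_pos: [0.599, -0.2668, 0.0924]
tool_rot: [0.001, 0.98, -0.199, 0.0]
contact_force: [-1.2, 1.2, 7.0]
gripper_width: 0.318
```

Emit:
{"op": "jog_arm", "data": {
  "targets": [
    [0,0,0,7],
    [0,0,0,14],
    [0,0,0,21],
    [0,0,0,28],
    [0,0,0,35]
  ]
}}

```text
time: 6.23
tool_pos: [0.5988, -0.2667, 0.0917]
tool_rot: [0.0, 0.875, -0.485, 0.0]
contact_force: [0.1, -0.7, 0.6]
gripper_width: 0.316
```

```bash
python3 - <<'E'
from h import *
go([.598,-.266,.092],27); print(np.round(manip.state()['ft_torque'],2))
shot('scene','s3.png',(270,200,400,300),6)
shot('top','t3.png',(310,150,370,230),7)
E
```

```text
t 6.2 tcp [ 0.5988 -0.2667  0.0917] psi -148.0 j6 118 grip 0.32 F [ 0.1 -0.7  0.6] | shift mm [-1.   0.3 -0.3] turn 5.0
[-0.14  0.06  0.26]
```

View pics/s3.png

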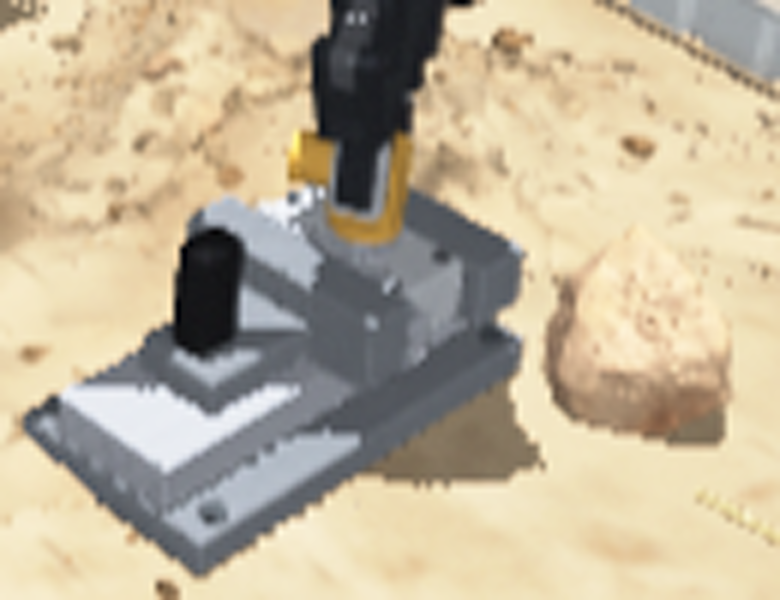

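```bash
python3 - <<'E'
from fit import *
def ang(a,b,z,off=0):
    A,B=at('scene',*c2(*a),z),at('scene',*c2(*b),z); d=(B-A)[:2]; print(A.round(3)[:2],B.round(3)[:2],'len',np.hypot(*d).round(4),'yaw',(np.degrees(np.arctan2(d[1],d[0]))+off).round(1))
ang((202,577),(522,366),0)
ang((200,577),(25,432),0,-90)
ang((378,330),(188,222),.075,-90)
ang((525,252),(420,188),.066,-90)
# screws mean / mark
ang((418,271),(293,198),.069,-90)
b=[(p,('scene')) for p in ()]
fit([('scene',(.06,-.05,0),c2(522,366)),('scene',(-.14,-.05,0),c2(202,577)),('scene',(-.14,.05,0),c2(25,432)),('scene',(-.0495,-.05,.075),c2(378,330)),('scene',(-.0495,.05,.075),c2(188,222)),('scene',(0,.038,.072),c2(293,198))],[.6,-.27,.1],'vice')
E
```

```text
[ 0.47  -0.333] [ 0.667 -0.301] len 0.1992 yaw 9.3
[ 0.47  -0.333] [ 0.46 -0.23] len 0.104 yaw 5.5
[ 0.557 -0.323] [ 0.539 -0.228] len 0.0969 yaw 10.9
[ 0.653 -0.305] [ 0.649 -0.248] len 0.0577 yaw 4.7
[ 0.603 -0.296] [ 0.594 -0.229] len 0.0672 yaw 8.2
vice [ 0.6002 -0.2643] yaw 8.4 res px [1.2 0.5 2.1 0.7 1.8 1.6]
```

View pics/t3.png

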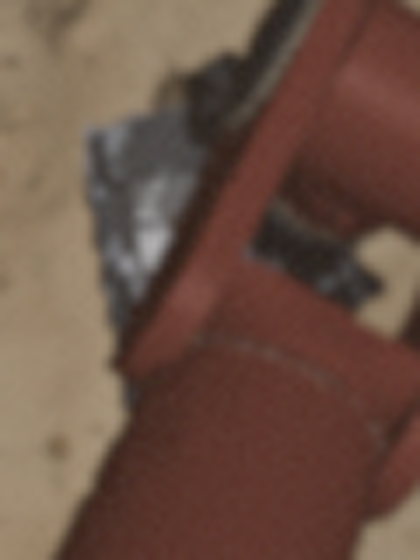

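Emit:
{"op": "jog_arm", "data": {
  "targets": [
    [0,0,0,6],
    [0,0,0,12],
    [0,0,0,18],
    [0,0,0.0005,24],
    [0,0,0.0005,24]
  ]
}}

```text
time: 6.75
tool_pos: [0.5989, -0.2664, 0.0912]
tool_rot: [-0.0, 0.757, -0.654, 0.0]
contact_force: [0.5, 0.9, 2.3]
gripper_width: 0.313
```

Emit:
{"op": "jog_arm", "data": {
  "targets": [
    [0,0,0,0],
    [0,0,0,0],
    [0,0,0,0],
    [0,0,0,0]
  ]
}}

```text
time: 7.08
tool_pos: [0.5989, -0.2663, 0.0912]
tool_rot: [-0.0, 0.757, -0.654, 0.0]
contact_force: [-0.0, 0.6, 2.9]
gripper_width: 0.319
```

Emit:
{"op": "jog_arm", "data": {
  "targets": [
    [0,0,0,0],
    [0,0,0,0],
    [0,0,0,0],
    [0,0,0,0]
  ],
  "fingers": 1
}}

```text
time: 7.42
tool_pos: [0.5983, -0.2662, 0.0902]
tool_rot: [0.0, 0.756, -0.654, -0.0]
contact_force: [0.3, 0.7, 0.8]
gripper_width: 0.869
```

```bash
python3 - <<'E'
from h import *
go([.598,-.266,.092],8)
E
```

```text
t 7.4 tcp [ 0.5983 -0.2662  0.0902] psi -171.7 j6 141 grip 0.87 F [0.3 0.7 0.8] | shift mm [-0.2  0.3 -1.8] turn 0.3
```

Emit:
{"op": "jog_arm", "data": {
  "targets": [
    [0,0,-0.03,0],
    [0,0,-0.06,0],
    [0,0,-0.09,0],
    [0,0,-0.09,0]
  ]
}}

```text
time: 7.75
tool_pos: [0.602, -0.2682, 0.1891]
tool_rot: [-0.001, 0.756, -0.654, 0.006]
contact_force: [0.9, -0.1, 2.2]
gripper_width: 0.998
```

```bash
python3 - <<'E'
from h import *
go([.598,-.266,.092],8)
shot('scene','s4.png',(270,200,400,300),6)
E
```

```text
t 7.8 tcp [ 0.602  -0.2682  0.1891] psi -171.7 j6 141 grip 1.00 F [ 0.9 -0.1  2.2] | shift mm [-3.6  4.6 97. ] turn 0.3
```

View pics/s4.png

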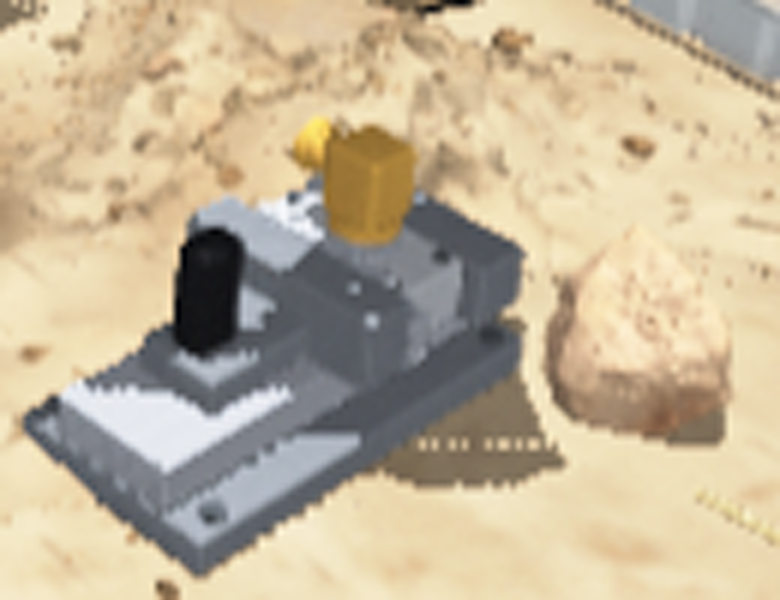

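```bash
cat > ov.py <<'E'
from h import *
def wire(im,n,ox,oy,s,base,yaw,col):
    c,si=np.cos(np.radians(yaw)),np.sin(np.radians(yaw))
    W=lambda x,y,z:tuple(int(round(k)) for k in ((px(n,[base[0]+c*x-si*y,base[1]+si*x+c*y,base[2]+z])+.5-[ox,oy])*s))
    for z in (.076,.042):
        q=[W(.014*a,.014*b,z) for a,b in ((1,1),(1,-1),(-1,-1),(-1,1))]
        for i in range(4): cv2.line(im,q[i],q[(i+1)%4],col,1)
    q=[W(.032,.012*np.cos(t),.060+.012*np.sin(t)) for t in np.linspace(0,6.283,25)]
    for i in range(24): cv2.line(im,q[i],q[i+1],col,1)
def block(im,n,ox,oy,s,base,yaw,col):
    c,si=np.cos(np.radians(yaw)),np.sin(np.radians(yaw))
    W=lambda x,y,z:tuple(int(round(k)) for k in ((px(n,[base[0]+c*x-si*y,base[1]+si*x+c*y,base[2]+z])+.5-[ox,oy])*s))
    q=[W(x,y,.028) for x,y in ((.044,.023),(.044,-.023),(-.036,-.023),(-.036,.023))]
    for i in range(4): cv2.line(im,q[i],q[(i+1)%4],col,1)
    cv2.circle(im,W(.038,0,.032),3,col,1)
E
python3 - <<'E'
from ov import *
im=cv2.imread('pics/full_scene4.png') if 0 else cv2.imread('pics/full_s4.png')
x0,y0,s=308,213,13; A=cv2.resize(im[y0:y0+42,x0:x0+45],None,fx=s,fy=s,interpolation=cv2.INTER_CUBIC)
out=[]
o=(.5995,-.2660,.040)
B=cv2.resize(im[y0:y0+42,x0:x0+45],None,fx=8,fy=8,interpolation=cv2.INTER_CUBIC)
for yaw,col in ((98,(255,0,0)),(110,(0,0,255))):
    C=B.copy(); wire(C,'scene',x0,y0,8,o,yaw,col); block(C,'scene',x0,y0,8,o,98,(0,160,0)); out.append(C)
cv2.imwrite('pics/o4.png',np.hstack(out))
E
```

```text
(no output)
```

View pics/o4.png

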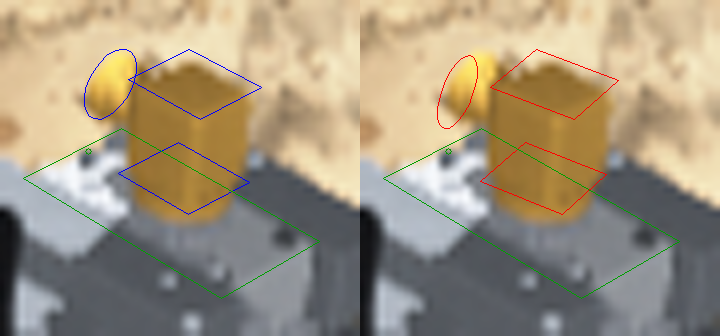

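Emit:
{"op": "jog_arm", "data": {
  "targets": [
    [0,0,0,-7],
    [0,0,0,-14],
    [0,0,0,-21],
    [0,0,0,-28],
    [0,0,0,-35]
  ]
}}

```text
time: 8.22
tool_pos: [0.5979, -0.2659, 0.179]
tool_rot: [-0.0, 0.919, -0.394, -0.001]
contact_force: [-0.0, 0.4, 0.9]
gripper_width: 1.001
```

Emit:
{"op": "jog_arm", "data": {
  "targets": [
    [0,0,0,-7],
    [0,0,0,-14],
    [0,0,0,-21],
    [0,0,0,-28],
    [0,0,0,-35]
  ]
}}

```text
time: 8.63
tool_pos: [0.5979, -0.2659, 0.179]
tool_rot: [-0.001, 0.995, -0.099, -0.001]
contact_force: [-0.2, -0.2, -0.2]
gripper_width: 1.0
```

Emit:
{"op": "jog_arm", "data": {
  "targets": [
    [0,0,0,-7],
    [0,0,0,-14],
    [0,0,0,-20],
    [0,0,0,-20]
  ]
}}

```text
time: 8.97
tool_pos: [0.5979, -0.2659, 0.1791]
tool_rot: [-0.001, 0.997, 0.073, -0.001]
contact_force: [-0.1, 0.2, -0.7]
gripper_width: 0.999
```

```bash
python3 - <<'E'
from h import *
go([.510,-.2785,.075],98.2)
E
```

```text
t 9.0 tcp [ 0.5979 -0.2659  0.1791] psi -81.6 j6 51 grip 1.00 F [-0.1  0.2 -0.7] | shift mm [-88.6  -0.2 104.2] turn 0.2
```

Emit:
{"op": "jog_arm", "data": {
  "targets": [
    [-0.03,0,0,0],
    [-0.06,0,0,0],
    [-0.089,0,0,0],
    [-0.089,0,0,0],
    [-0.089,0,0.03,0]
  ]
}}

```text
time: 9.38
tool_pos: [0.5127, -0.2817, 0.1565]
tool_rot: [0.004, 0.998, 0.07, 0.004]
contact_force: [0.8, -1.2, 0.7]
gripper_width: 0.999
```

Emit:
{"op": "jog_arm", "data": {
  "targets": [
    [0,0,0.025,0],
    [0,0,0.05,0],
    [0,0,0.07,0],
    [0,0,0.07,0]
  ]
}}

```text
time: 9.72
tool_pos: [0.5074, -0.2766, 0.0747]
tool_rot: [-0.003, 0.997, 0.071, -0.004]
contact_force: [-0.5, 0.2, -1.1]
gripper_width: 1.001
```

Emit:
{"op": "jog_arm", "data": {
  "targets": [
    [0,0,0,0],
    [0,0,0,0],
    [0,0,0,0],
    [0,0,0,0],
    [0,0,0,0]
  ],
  "fingers": 0
}}

```text
time: 10.13
tool_pos: [0.5114, -0.2797, 0.0824]
tool_rot: [0.001, 0.997, 0.072, 0.001]
contact_force: [-0.1, 0.7, 0.4]
gripper_width: 0.302
```

Emit:
{"op": "jog_arm", "data": {
  "targets": [
    [0,0,0,0],
    [0,0,0,0],
    [0,0,0,0],
    [0,0,0,0]
  ]
}}

```text
time: 10.47
tool_pos: [0.5109, -0.2767, 0.0827]
tool_rot: [-0.002, 0.997, 0.073, 0.0]
contact_force: [-2.5, 10.1, 10.1]
gripper_width: 0.199
```

Emit:
{"op": "jog_arm", "data": {
  "targets": [
    [-0.006,0,0,0],
    [-0.012,0,0,0],
    [-0.018,0,0,0],
    [-0.024,0,0,0],
    [-0.03,0,0,0]
  ]
}}

```text
time: 10.88
tool_pos: [0.4837, -0.281, 0.0827]
tool_rot: [-0.002, 0.997, 0.073, 0.004]
contact_force: [7.9, 10.7, 4.5]
gripper_width: 0.199
```

Emit:
{"op": "jog_arm", "data": {
  "targets": [
    [-0.004,0,0,0],
    [-0.004,0,0,0],
    [-0.004,0,0,0],
    [-0.004,0,0,0]
  ]
}}

```text
time: 11.22
tool_pos: [0.4789, -0.2818, 0.0827]
tool_rot: [-0.002, 0.997, 0.073, 0.002]
contact_force: [3.6, 9.6, 5.8]
gripper_width: 0.202
```

Emit:
{"op": "jog_arm", "data": {
  "targets": [
    [0,0,0,0],
    [0,0,0,0],
    [0,0,0,0],
    [0,0,0,0],
    [0,0,0,0]
  ],
  "fingers": 1
}}

```text
time: 11.63
tool_pos: [0.4768, -0.2843, 0.0808]
tool_rot: [0.0, 0.997, 0.072, -0.0]
contact_force: [-0.9, 0.2, -0.4]
gripper_width: 0.89
```

Emit:
{"op": "jog_arm", "data": {
  "targets": [
    [0,0,-0.025,0],
    [0,0,-0.05,0],
    [0,0,-0.075,0],
    [0,0,-0.1,0],
    [0,0,-0.1,0]
  ]
}}

```text
time: 12.05
tool_pos: [0.4794, -0.2863, 0.1874]
tool_rot: [0.004, 0.997, 0.072, 0.004]
contact_force: [0.6, -0.6, 0.3]
gripper_width: 1.002
```

```bash
python3 - <<'E'
from h import *
go([.5985,-.266,.091],8.3)
shot('scene','s5.png',(270,200,400,300),6)
E
```

```text
t 12.1 tcp [ 0.4794 -0.2863  0.1874] psi -81.7 j6 43 grip 1.00 F [ 0.6 -0.6  0.3] | shift mm [120.1  -3.7  97.2] turn 90.0
```

View pics/s5.png

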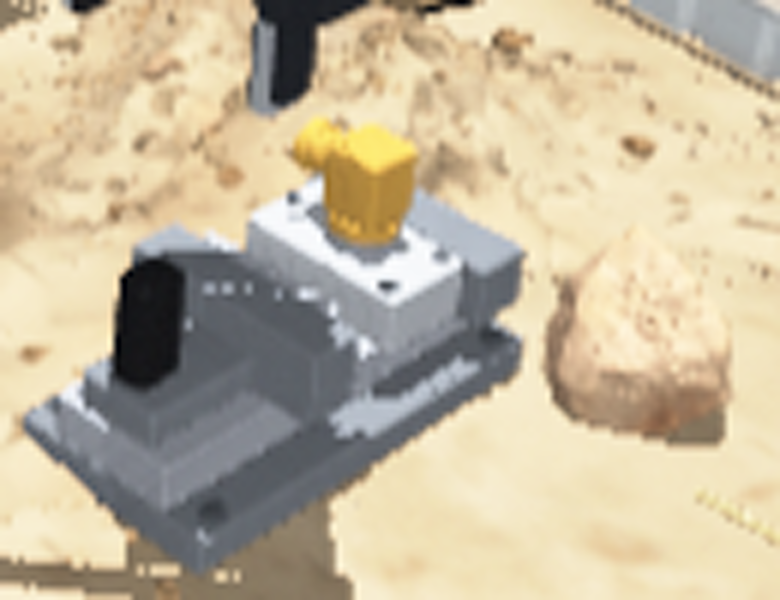

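Emit:
{"op": "jog_arm", "data": {
  "targets": [
    [0.03,0,0,0],
    [0.06,-0.002,0,0],
    [0.09,-0.003,0,0],
    [0.12,-0.004,0,0],
    [0.12,-0.004,0,0]
  ]
}}

```text
time: 12.52
tool_pos: [0.598, -0.2614, 0.1785]
tool_rot: [-0.001, 0.997, 0.073, -0.0]
contact_force: [-1.8, 0.4, -0.0]
gripper_width: 1.0
```

Emit:
{"op": "jog_arm", "data": {
  "targets": [
    [0,0,0,-7],
    [0,0,0,-14],
    [0,0,0,-21],
    [0,0,0,-28],
    [0,0,0,-35]
  ]
}}

```text
time: 12.93
tool_pos: [0.5939, -0.2627, 0.1789]
tool_rot: [-0.001, 0.928, 0.371, -0.001]
contact_force: [0.0, 0.3, -1.0]
gripper_width: 1.0
```

Emit:
{"op": "jog_arm", "data": {
  "targets": [
    [0,0,0,-7],
    [0,0,0,-14],
    [0,0,0,-21],
    [0,0,0,-28],
    [0,0,0,-35]
  ]
}}

```text
time: 13.35
tool_pos: [0.5939, -0.2627, 0.179]
tool_rot: [-0.001, 0.774, 0.633, -0.001]
contact_force: [0.4, -0.9, -0.4]
gripper_width: 0.998
```

Emit:
{"op": "jog_arm", "data": {
  "targets": [
    [0,0,0,-7],
    [0,0,0,-14],
    [0,0,0,-20],
    [0,0,0,-20]
  ]
}}

```text
time: 13.68
tool_pos: [0.594, -0.2627, 0.1791]
tool_rot: [-0.001, 0.654, 0.757, -0.0]
contact_force: [0.7, 0.6, 0.2]
gripper_width: 1.005
```

```bash
python3 - <<'E'
from h import *
go([.5985,-.266,.093],8.3)
E
```

```text
t 13.7 tcp [ 0.594  -0.2627  0.1791] psi 8.3 j6 -39 grip 1.00 F [0.7 0.6 0.2] | shift mm [-4.   4.2 86.1] turn 0.0
```

Emit:
{"op": "jog_arm", "data": {
  "targets": [
    [-0.004,0.004,0.03,0],
    [-0.004,0.004,0.06,0],
    [-0.004,0.004,0.086,0],
    [-0.004,0.004,0.086,0],
    [-0.004,0.004,0.086,0]
  ]
}}

```text
time: 14.1
tool_pos: [0.5977, -0.2654, 0.0921]
tool_rot: [-0.003, 0.655, 0.756, -0.001]
contact_force: [0.4, -0.1, 0.7]
gripper_width: 0.996
```

Emit:
{"op": "jog_arm", "data": {
  "targets": [
    [0,0,0,0],
    [0,0,0,0],
    [0,0,0,0],
    [0,0,0,0],
    [0,0,0,0]
  ],
  "fingers": 0
}}

```text
time: 14.52
tool_pos: [0.6001, -0.2667, 0.0964]
tool_rot: [0.001, 0.654, 0.756, -0.0]
contact_force: [-3.4, -0.6, 10.3]
gripper_width: 0.316
```

Emit:
{"op": "jog_arm", "data": {
  "targets": [
    [0,0,0,0],
    [0,0,0,0],
    [0,0,0,0],
    [0,0,0,0],
    [0,0,-0.01,0]
  ]
}}

```text
time: 14.93
tool_pos: [0.5984, -0.2655, 0.1029]
tool_rot: [-0.002, 0.654, 0.756, -0.0]
contact_force: [-0.0, 0.7, -4.5]
gripper_width: 0.312
```

Emit:
{"op": "jog_arm", "data": {
  "targets": [
    [0,0,-0.02,0],
    [0,0,-0.05,0],
    [0,0,-0.08,0],
    [0,0,-0.11,0],
    [0,0,-0.135,0]
  ]
}}

```text
time: 15.35
tool_pos: [0.5995, -0.2659, 0.2414]
tool_rot: [0.0, 0.654, 0.756, 0.0]
contact_force: [1.0, -1.1, -3.0]
gripper_width: 0.317
```

Emit:
{"op": "jog_arm", "data": {
  "targets": [
    [0,0,0,0],
    [0,0,0,0]
  ]
}}

```text
time: 15.52
tool_pos: [0.6002, -0.2664, 0.241]
tool_rot: [0.001, 0.654, 0.756, 0.0]
contact_force: [-0.4, -0.4, -4.0]
gripper_width: 0.316
```

```bash
python3 - <<'E'
from h import *
go([.614,.10,.235],5.5)
E
```

```text
t 15.5 tcp [ 0.6002 -0.2664  0.241 ] psi 8.3 j6 -39 grip 0.32 F [-0.4 -0.4 -4. ] | shift mm [360.6  66.5   5.5] turn 2.8
```

```bash
python3 - <<'E'
from ov import *
O=np.array([.619,.0535,.14]); a=.314; y=np.radians(95.6)
X=np.array([np.cos(y)*np.cos(a),np.sin(y)*np.cos(a),-np.sin(a)]); Y=np.array([-np.sin(y),np.cos(y),0]); Z=np.cross(X,Y)
out=[]
for n,f,(x0,y0,x1,y1),s in (('top','full_top1.png',(130,150,262,200),6),('scene','full_scene1.png',(190,145,290,180),7.9)):
    im=cv2.imread('pics/'+f)[y0:y1,x0:x1]; im=cv2.resize(im,None,fx=s,fy=s,interpolation=cv2.INTER_CUBIC)
    W=lambda x,yy,z:tuple(int(k) for k in (px(n,O+x*X+yy*Y+z*Z)+.5-[x0,y0])*s)
    for sg in(1,-1):
        cv2.polylines(im,[np.array([W(0,sg*.035,.022),W(.1,sg*.026,.022),W(.38,sg*.026,.022)])],False,(0,0,255),1)
        cv2.polylines(im,[np.array([W(0,sg*.035,0),W(.1,sg*.026,0),W(.38,sg*.026,0)])],False,(255,0,0),1)
    out.append(im)
w=min(o.shape[1] for o in out); cv2.imwrite('pics/lane.png',np.vstack([o[:,:w] for o in out]))
E
```

```text
(no output)
```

View pics/lane.png

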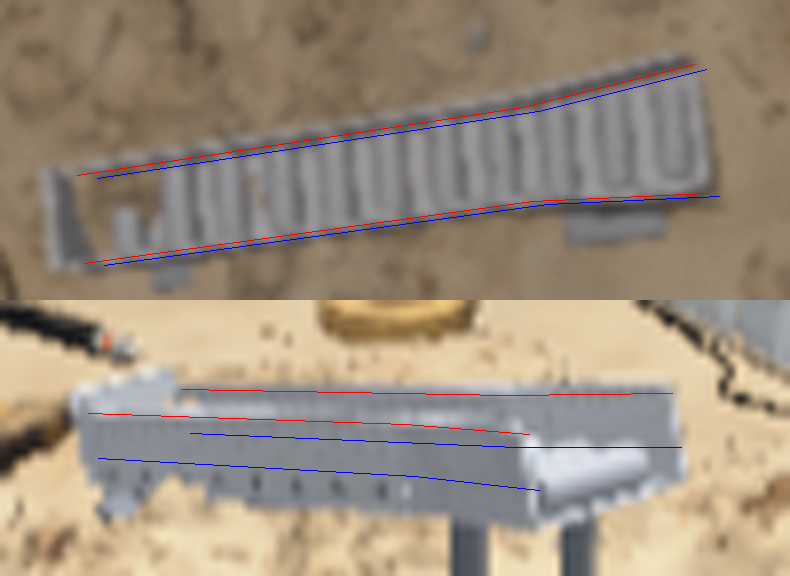

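```bash
python3 - <<'E'
from h import *
go([.6145,.115,.235],5.6)
E
```

```text
t 15.5 tcp [ 0.6002 -0.2664  0.241 ] psi 8.3 j6 -39 grip 0.32 F [-0.4 -0.4 -4. ] | shift mm [375.3  69.1   5.5] turn 2.7
```

Emit:
{"op": "jog_arm", "data": {
  "targets": [
    [0.03,0.006,0,0],
    [0.065,0.012,0,0],
    [0.1,0.018,0,0],
    [0.14,0.026,0,0],
    [0.18,0.033,0,0]
  ]
}}

```text
time: 15.93
tool_pos: [0.6044, -0.0814, 0.2353]
tool_rot: [-0.003, 0.655, 0.756, -0.001]
contact_force: [0.6, -0.8, -3.3]
gripper_width: 0.312
```

Emit:
{"op": "jog_arm", "data": {
  "targets": [
    [0.04,0.007,0,0],
    [0.08,0.015,0,0],
    [0.12,0.022,0,0],
    [0.16,0.029,0,0],
    [0.185,0.034,0,0]
  ]
}}

```text
time: 16.35
tool_pos: [0.611, 0.1085, 0.2353]
tool_rot: [-0.003, 0.653, 0.757, -0.002]
contact_force: [0.6, -0.5, -3.4]
gripper_width: 0.312
```

Emit:
{"op": "jog_arm", "data": {
  "targets": [
    [0.005,0.001,0,0],
    [0.01,0.002,0,1.5],
    [0.01,0.002,0,2.7],
    [0.01,0.002,0,2.7],
    [0.01,0.002,0,2.7]
  ]
}}

```text
time: 16.77
tool_pos: [0.6132, 0.114, 0.2379]
tool_rot: [-0.001, 0.672, 0.741, -0.001]
contact_force: [-0.5, -0.5, -3.6]
gripper_width: 0.314
```

```bash
python3 - <<'E'
from h import *
go([.6145,.115,.192],5.6)
E
```

```text
t 16.8 tcp [0.6132 0.114  0.2379] psi 5.6 j6 -2 grip 0.31 F [-0.5 -0.5 -3.6] | shift mm [ 0.9  1.5 45.9] turn -0.0
```

Emit:
{"op": "jog_arm", "data": {
  "targets": [
    [0.001,0.0015,0.015,0],
    [0.001,0.0015,0.03,0],
    [0.001,0.0015,0.045,0],
    [0.001,0.0015,0.047,0],
    [0.001,0.0015,0.049,0]
  ]
}}

```text
time: 17.18
tool_pos: [0.6145, 0.1172, 0.1893]
tool_rot: [-0.002, 0.672, 0.741, 0.0]
contact_force: [-3.2, 5.0, 3.9]
gripper_width: 0.314
```

Emit:
{"op": "jog_arm", "data": {
  "targets": [
    [0,0,0.002,0],
    [0,0,0.004,0],
    [0,0,0.006,0],
    [0,0,0.006,0]
  ]
}}

```text
time: 17.52
tool_pos: [0.6143, 0.1192, 0.1837]
tool_rot: [-0.003, 0.672, 0.741, 0.002]
contact_force: [-1.7, 9.4, -1.0]
gripper_width: 0.313
```

```bash
python3 - <<'E'
from h import *
go([.6145,.115,.180],5.6)
shot('scene','s6.png',(200,110,300,190),7)
E
```

```text
t 17.5 tcp [0.6143 0.1192 0.1837] psi 5.6 j6 -2 grip 0.31 F [-1.7  9.4 -1. ] | shift mm [-4.2 -0.2  3.7] turn -0.0
```

View pics/s6.png

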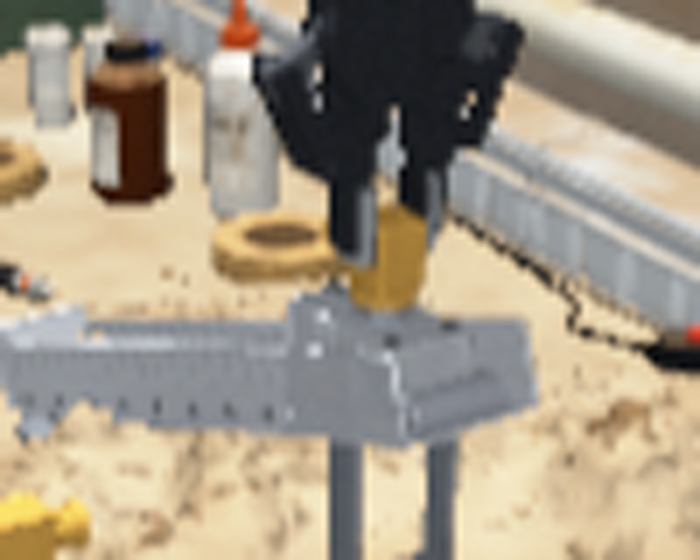

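The fitting sits centred between the walls at the upper end. I'll press down a little more, then release.

Emit:
{"op": "jog_arm", "data": {
  "targets": [
    [0,0,0.002,0],
    [0,0,0.004,0],
    [0,0,0.006,0],
    [0,0,0.006,0]
  ]
}}

```text
time: 17.9
tool_pos: [0.6146, 0.1196, 0.1818]
tool_rot: [-0.003, 0.672, 0.741, 0.002]
contact_force: [-8.5, 10.3, 12.4]
gripper_width: 0.314
```

Emit:
{"op": "jog_arm", "data": {
  "targets": [
    [0,0,0,0],
    [0,0,0,0],
    [0,0,0,0],
    [0,0,0,0],
    [0,0,0,0]
  ],
  "fingers": 1
}}

```text
time: 18.32
tool_pos: [0.6152, 0.1155, 0.1781]
tool_rot: [-0.0, 0.672, 0.741, -0.0]
contact_force: [-0.4, 0.7, -0.3]
gripper_width: 0.99
```

Emit:
{"op": "jog_arm", "data": {
  "targets": [
    [0,0,0,0],
    [0,0,0,0],
    [0,0,0,0],
    [0,0,0,0],
    [0,0,0,0]
  ]
}}

```text
time: 18.73
tool_pos: [0.6153, 0.116, 0.1788]
tool_rot: [0.0, 0.672, 0.741, 0.0]
contact_force: [-0.4, 0.7, -0.1]
gripper_width: 1.0
```

```bash
python3 - <<'E'
from h import *
go([.452,.0285,.2],110.9)
shot('scene','s7.png',(160,110,300,240),5)
E
```

```text
t 18.7 tcp [0.6153 0.116  0.1788] psi 5.6 j6 -2 grip 1.00 F [-0.4  0.7 -0.1] | shift mm [ -71.2 -171.1  -21.2] turn 74.7
```

View pics/s7.png

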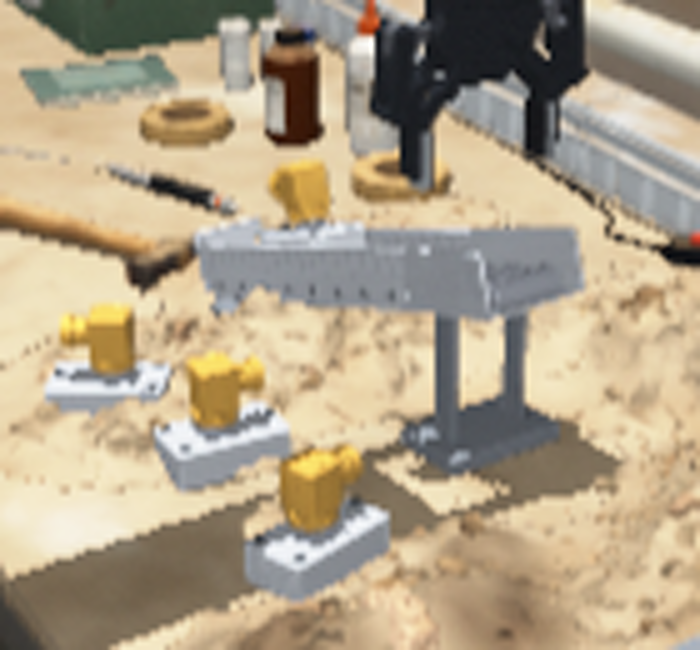

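```bash
cat > br.py <<'E'
from h import *
def blobs(im,mn=25):
    h=cv2.cvtColor(im,cv2.COLOR_BGR2HSV); m=cv2.inRange(h,(15,140,90),(32,255,255))
    n,l,s,c=cv2.connectedComponentsWithStats(m); return [(c[i].round(1).tolist(),int(s[i,4])) for i in range(1,n) if s[i,4]>mn]
E
python3 - <<'E'
from br import *
print(blobs(cv2.imread('pics/full_scene1.png'))); print(blobs(cv2.imread('pics/full_s7.png')))
E
```

```text
[([169.3, 155.1], 71), ([180.0, 176.9], 125), ([493.8, 178.8], 86), ([203.6, 187.1], 149), ([498.6, 194.1], 174), ([222.8, 206.4], 184), ([333.0, 229.1], 269)]
[([219.8, 147.6], 101), ([168.7, 154.9], 68), ([180.2, 177.1], 119), ([494.0, 178.9], 86), ([203.5, 187.2], 146), ([498.5, 194.2], 167), ([222.9, 206.4], 190)]
```

Emit:
{"op": "jog_arm", "data": {
  "targets": [
    [0,0,-0.03,0],
    [0,0,-0.06,0],
    [0,0,-0.06,0]
  ]
}}

```text
time: 19.03
tool_pos: [0.6184, 0.1162, 0.2465]
tool_rot: [0.004, 0.672, 0.741, 0.004]
contact_force: [1.2, -0.5, 1.4]
gripper_width: 1.001
```

Emit:
{"op": "jog_arm", "data": {
  "targets": [
    [-0.014,-0.034,0,0],
    [-0.028,-0.068,0,0],
    [-0.042,-0.102,0,0],
    [-0.057,-0.137,0,0],
    [-0.071,-0.171,0,0]
  ]
}}

```text
time: 19.45
tool_pos: [0.4505, 0.0282, 0.2386]
tool_rot: [0.0, 0.672, 0.741, -0.0]
contact_force: [0.3, -1.0, 2.1]
gripper_width: 0.998
```

Emit:
{"op": "jog_arm", "data": {
  "targets": [
    [0,0,0.01,7],
    [0,0,0.02,14],
    [0,0,0.03,21],
    [0,0,0.04,28],
    [0,0,0.05,35]
  ]
}}

```text
time: 19.87
tool_pos: [0.4521, 0.0286, 0.1887]
tool_rot: [0.0, 0.865, 0.502, 0.0]
contact_force: [-0.5, 0.2, -0.3]
gripper_width: 0.999
```

Emit:
{"op": "jog_arm", "data": {
  "targets": [
    [0,0,0.01,7],
    [0,0,0.02,14],
    [0,0,0.03,21],
    [0,0,0.04,28],
    [0,0,0.05,35]
  ]
}}

```text
time: 20.28
tool_pos: [0.4522, 0.0287, 0.1385]
tool_rot: [0.0, 0.976, 0.218, 0.0]
contact_force: [1.0, -0.2, -0.3]
gripper_width: 0.996
```

Emit:
{"op": "jog_arm", "data": {
  "targets": [
    [0,0,0,4.7],
    [0,0,0,4.7],
    [0,0,0,4.7]
  ]
}}

```text
time: 20.53
tool_pos: [0.4522, 0.0287, 0.139]
tool_rot: [0.0, 0.983, 0.182, 0.0]
contact_force: [0.2, -0.5, 0.1]
gripper_width: 1.006
```

```bash
python3 - <<'E'
from br import *
go([.452,.0285,.053],110.9)
shot('scene','s8.png')
print(blobs(cv2.imread('pics/full_s8.png')))
E
```

```text
t 20.5 tcp [0.4522 0.0287 0.139 ] psi -69.0 j6 63 grip 1.01 F [ 0.2 -0.5  0.1] | shift mm [-0.3  0.1 86. ] turn 0.1
[([169.4, 155.1], 66), ([180.2, 177.2], 117), ([494.0, 178.9], 88), ([203.6, 187.1], 145), ([498.4, 194.3], 163), ([222.8, 206.5], 183)]
```

```bash
python3 - <<'E'
from br import *
for p,y in (((.452,.0285),20.9),((.4545,.1715),0.1),((.4265,.2759),146.6)):
    a=np.radians(y); e=[p[0]+.005*np.cos(a),p[1]+.005*np.sin(a),.060]
    print([px(n,e).round(1) for n in('scene','top')])
print(blobs(cv2.imread('pics/full_top1.png')[190:260,130:290],15))
E
```

```text
[array([223.6, 205.3]), array([255.2, 222. ])]
[array([204.1, 186.1]), array([213.9, 221.3])]
[array([180.5, 176.1]), array([182.4, 232.4])]
[([83.8, 29.4], 29), ([124.7, 30.6], 32), ([51.6, 43.1], 53)]
```

Emit:
{"op": "jog_arm", "data": {
  "targets": [
    [0,0,0.03,0],
    [0,0,0.06,0],
    [0,0,0.085,0],
    [0,0,0.085,0]
  ]
}}

```text
time: 20.92
tool_pos: [0.4481, 0.0291, 0.049]
tool_rot: [-0.001, 0.983, 0.182, -0.004]
contact_force: [-1.1, 1.1, -1.1]
gripper_width: 1.0
```

Emit:
{"op": "jog_arm", "data": {
  "targets": [
    [0,0,0,0],
    [0,0,0,0],
    [0,0,0,0],
    [0,0,0,0],
    [0,0,0,0]
  ],
  "fingers": 0
}}

```text
time: 21.33
tool_pos: [0.4532, 0.029, 0.0557]
tool_rot: [-0.0, 0.983, 0.181, 0.001]
contact_force: [-2.9, 2.7, 8.2]
gripper_width: 0.315
```

Emit:
{"op": "jog_arm", "data": {
  "targets": [
    [0,0,0,0],
    [0,0,0,0],
    [0,0,0,0],
    [0,0,0,0],
    [0,0,0,0]
  ]
}}

```text
time: 21.75
tool_pos: [0.4532, 0.029, 0.0557]
tool_rot: [-0.0, 0.983, 0.181, 0.001]
contact_force: [-1.9, 1.2, 6.3]
gripper_width: 0.318
```

Emit:
{"op": "jog_arm", "data": {
  "targets": [
    [0,0,-0.03,0],
    [0,0,-0.06,0],
    [0,0,-0.09,0],
    [0,0,-0.12,0],
    [0,0,-0.15,0]
  ]
}}

```text
time: 22.17
tool_pos: [0.4513, 0.0287, 0.2047]
tool_rot: [-0.0, 0.983, 0.181, -0.0]
contact_force: [0.7, -0.4, -4.2]
gripper_width: 0.316
```

Emit:
{"op": "jog_arm", "data": {
  "targets": [
    [0,0,-0.03,0],
    [0,0,-0.035,-7],
    [0,0,-0.035,-14],
    [0,0,-0.035,-21],
    [0,0,-0.035,-28]
  ]
}}

```text
time: 22.58
tool_pos: [0.4516, 0.0287, 0.2386]
tool_rot: [0.0, 0.909, 0.417, -0.0]
contact_force: [0.1, 0.7, -2.5]
gripper_width: 0.314
```

Emit:
{"op": "jog_arm", "data": {
  "targets": [
    [0,0,0,-7],
    [0,0,0,-14],
    [0,0,0,-21],
    [0,0,0,-28],
    [0,0,0,-35]
  ]
}}

```text
time: 23.0
tool_pos: [0.4514, 0.0287, 0.2381]
tool_rot: [-0.0, 0.742, 0.671, -0.0]
contact_force: [-0.2, -0.2, -3.5]
gripper_width: 0.314
```

Emit:
{"op": "jog_arm", "data": {
  "targets": [
    [0,0,0,-7],
    [0,0,0,-11.6],
    [0,0,0,-11.6],
    [0,0,0,-11.6]
  ]
}}

```text
time: 23.33
tool_pos: [0.4516, 0.0287, 0.2383]
tool_rot: [-0.0, 0.673, 0.739, -0.0]
contact_force: [-0.3, 0.0, -2.0]
gripper_width: 0.314
```

```bash
python3 - <<'E'
from br import *
go([.6145,.115,.190],5.6)
shot('scene','s9.png')
print(blobs(cv2.imread('pics/full_s9.png')))
E
```

```text
t 23.3 tcp [0.4516 0.0287 0.2383] psi 5.4 j6 -11 grip 0.31 F [-0.3  0.  -2. ] | shift mm [ 70.7 170.3  48.2] turn -0.2
[([221.8, 148.9], 148), ([207.9, 148.1], 78), ([168.8, 154.9], 68), ([180.1, 177.1], 120), ([493.9, 178.9], 88), ([203.6, 187.2], 146), ([498.5, 194.2], 171)]
```

Emit:
{"op": "jog_arm", "data": {
  "targets": [
    [0.014,0.034,0,0],
    [0.028,0.068,0,0],
    [0.042,0.102,0,0],
    [0.057,0.137,0,0],
    [0.071,0.17,0,0]
  ]
}}

```text
time: 23.8
tool_pos: [0.6159, 0.1167, 0.2382]
tool_rot: [-0.0, 0.673, 0.74, -0.0]
contact_force: [-0.5, -1.0, -2.5]
gripper_width: 0.308
```

Emit:
{"op": "jog_arm", "data": {
  "targets": [
    [0,0,0,0],
    [0,0,0,0],
    [0,0,0.01,0],
    [0,0,0.02,0],
    [0,0,0.03,0]
  ]
}}

```text
time: 24.22
tool_pos: [0.6135, 0.1151, 0.208]
tool_rot: [0.0, 0.673, 0.74, -0.0]
contact_force: [-0.4, -0.0, -3.8]
gripper_width: 0.317
```

```bash
cat > lane.py <<'E'
from br import *
O=np.array([.6205,.0535,.14]); a=.314; y=np.radians(95.6)
X=np.array([np.cos(y)*np.cos(a),np.sin(y)*np.cos(a),-np.sin(a)]); Y=np.array([-np.sin(y),np.cos(y),0]); Z=np.cross(X,Y)
lp=lambda n,x,yy=0,z=.06:px(n,O+x*X+yy*Y+z*Z).round(1).tolist()
E
python3 - <<'E'
from lane import *
go([.6145,.115,.190],5.6)
for x in (.336,.256,.176,.096): print(x,lp('scene',x+.005),lp('top',x+.005))
E
```

```text
t 24.2 tcp [0.6135 0.1151 0.208 ] psi 5.4 j6 -2 grip 0.32 F [-0.4 -0.  -3.8] | shift mm [-0.2  1.  18. ] turn -0.2
0.336 [209.9, 147.5] [146.9, 183.4]
0.256 [220.6, 147.3] [168.1, 180.2]
0.176 [232.4, 147.1] [190.0, 177.0]
0.096 [245.4, 146.8] [212.7, 173.7]
```

Emit:
{"op": "jog_arm", "data": {
  "targets": [
    [0,0.001,0.012,0],
    [0,0.001,0.018,0],
    [0,0.001,0.021,0],
    [0,0.001,0.024,0],
    [0,0.001,0.024,0]
  ]
}}

```text
time: 24.63
tool_pos: [0.6142, 0.1156, 0.1883]
tool_rot: [-0.001, 0.673, 0.74, -0.001]
contact_force: [-11.0, 0.2, 12.0]
gripper_width: 0.317
```

Emit:
{"op": "jog_arm", "data": {
  "targets": [
    [0,0,0.002,0],
    [0,0,0.004,0],
    [0,0,0.006,0],
    [0,0,0.006,0],
    [0,0,0.006,0]
  ]
}}

```text
time: 25.05
tool_pos: [0.6146, 0.1166, 0.1851]
tool_rot: [-0.001, 0.673, 0.74, 0.0]
contact_force: [-14.8, 2.1, 21.8]
gripper_width: 0.316
```

Emit:
{"op": "jog_arm", "data": {
  "targets": [
    [0,0,0,0],
    [0,0,0,0],
    [0,0,0,0],
    [0,0,0,0],
    [0,0,0,0]
  ],
  "fingers": 1
}}

```text
time: 25.47
tool_pos: [0.6153, 0.1155, 0.1782]
tool_rot: [-0.0, 0.673, 0.74, -0.0]
contact_force: [-0.1, 0.3, 0.5]
gripper_width: 0.987
```

Emit:
{"op": "jog_arm", "data": {
  "targets": [
    [0,0,0,0],
    [0,0,0,0],
    [0,0,0,0],
    [0,0,0,0],
    [0,0,0,0]
  ]
}}

```text
time: 25.88
tool_pos: [0.6155, 0.1157, 0.1787]
tool_rot: [-0.0, 0.673, 0.74, -0.0]
contact_force: [-0.3, 0.1, -0.0]
gripper_width: 1.0
```

Emit:
{"op": "jog_arm", "data": {
  "targets": [
    [0,0,-0.03,0],
    [0,0,-0.06,0],
    [0,0,-0.06,0],
    [0,0,-0.06,0]
  ]
}}

```text
time: 26.22
tool_pos: [0.617, 0.1158, 0.2421]
tool_rot: [0.002, 0.672, 0.74, 0.002]
contact_force: [-0.2, 0.8, 0.1]
gripper_width: 1.001
```

```bash
python3 - <<'E'
from lane import *
go([.4545,.1715,.2],90.1)
shot('scene','s10.png')
print(blobs(cv2.imread('pics/full_s10.png')))
E
```

```text
t 26.2 tcp [0.617  0.1158 0.2421] psi 5.5 j6 -2 grip 1.00 F [-0.2  0.8  0.1] | shift mm [  70.9 -156.6   41.2] turn -84.6
[([214.1, 147.6], 190), ([168.9, 155.0], 67), ([180.1, 177.1], 120), ([493.9, 178.9], 87), ([203.6, 187.1], 147), ([498.6, 194.2], 171)]
```

Emit:
{"op": "jog_arm", "data": {
  "targets": [
    [0.014,-0.031,0,0],
    [0.028,-0.062,0,0],
    [0.042,-0.094,0,0],
    [0.057,-0.125,0,0],
    [0.071,-0.156,0,0]
  ]
}}

```text
time: 26.68
tool_pos: [0.451, 0.1716, 0.2365]
tool_rot: [-0.001, 0.673, 0.74, -0.001]
contact_force: [-0.7, 0.7, 0.6]
gripper_width: 0.997
```

Emit:
{"op": "jog_arm", "data": {
  "targets": [
    [0,0,0,7],
    [0,0,0,14],
    [0,0,0.01,21],
    [0,0,0.02,28],
    [0,0,0.03,35]
  ]
}}

```text
time: 27.1
tool_pos: [0.4524, 0.1714, 0.2068]
tool_rot: [-0.0, 0.865, 0.501, -0.001]
contact_force: [0.3, 0.2, -0.9]
gripper_width: 1.002
```

Emit:
{"op": "jog_arm", "data": {
  "targets": [
    [0,0,0.01,7],
    [0,0,0.02,14],
    [0,0,0.03,21],
    [0,0,0.04,28],
    [0,0,0.05,35]
  ]
}}

```text
time: 27.52
tool_pos: [0.4522, 0.1712, 0.1564]
tool_rot: [-0.0, 0.976, 0.218, -0.002]
contact_force: [0.6, -0.5, 0.8]
gripper_width: 0.998
```

Emit:
{"op": "jog_arm", "data": {
  "targets": [
    [0,0,0,7],
    [0,0,0,14],
    [0,0,0,21],
    [0,0,0,25.4],
    [0,0,0,25.4]
  ]
}}

```text
time: 27.93
tool_pos: [0.4522, 0.1713, 0.1569]
tool_rot: [0.0, 1.0, 0.0, -0.002]
contact_force: [-0.2, 0.3, -0.3]
gripper_width: 0.999
```

```bash
python3 - <<'E'
from lane import *
go([.4545,.1715,.053],90.1)
shot('scene','s11.png')
print(blobs(cv2.imread('pics/full_s11.png')))
E
```

```text
t 27.9 tcp [0.4522 0.1713 0.1569] psi -90.0 j6 102 grip 1.00 F [-0.2  0.3 -0.3] | shift mm [  2.6  -0.3 103.9] turn -0.1
[([218.5, 147.7], 115), ([169.7, 155.1], 72), ([180.1, 177.1], 121), ([493.8, 178.9], 87), ([203.6, 187.1], 145), ([498.7, 194.2], 169)]
```

Emit:
{"op": "jog_arm", "data": {
  "targets": [
    [0.0025,0,0.03,0],
    [0.0025,0,0.06,0],
    [0.0025,0,0.09,0],
    [0.0025,0,0.103,0],
    [0.0025,0,0.103,0]
  ]
}}

```text
time: 28.4
tool_pos: [0.4518, 0.1706, 0.0508]
tool_rot: [0.001, 1.0, 0.002, -0.005]
contact_force: [-0.8, 0.8, -0.6]
gripper_width: 0.998
```

Emit:
{"op": "jog_arm", "data": {
  "targets": [
    [0,0,0,0],
    [0,0,0,0],
    [0,0,0,0],
    [0,0,0,0],
    [0,0,0,0]
  ],
  "fingers": 0
}}

```text
time: 28.82
tool_pos: [0.457, 0.1721, 0.0574]
tool_rot: [-0.001, 1.0, 0.001, 0.001]
contact_force: [-2.1, 1.7, 2.8]
gripper_width: 0.316
```

Emit:
{"op": "jog_arm", "data": {
  "targets": [
    [0,0,0,0],
    [0,0,0,0],
    [0,0,0,0],
    [0,0,0,0],
    [0,0,0,0]
  ]
}}

```text
time: 29.23
tool_pos: [0.4571, 0.1721, 0.0575]
tool_rot: [-0.001, 1.0, 0.001, 0.001]
contact_force: [-1.6, 2.1, 5.6]
gripper_width: 0.313
```

Emit:
{"op": "jog_arm", "data": {
  "targets": [
    [0,0,-0.03,0],
    [0,0,-0.06,0],
    [0,0,-0.09,0],
    [0,0,-0.12,0],
    [0,0,-0.15,0]
  ]
}}

```text
time: 29.65
tool_pos: [0.4548, 0.1711, 0.2058]
tool_rot: [0.001, 1.0, 0.001, -0.001]
contact_force: [0.9, 0.7, -3.7]
gripper_width: 0.311
```

Emit:
{"op": "jog_arm", "data": {
  "targets": [
    [0,0,-0.03,0],
    [0,0,-0.035,-7],
    [0,0,-0.035,-14],
    [0,0,-0.035,-21],
    [0,0,-0.035,-28]
  ]
}}

```text
time: 30.07
tool_pos: [0.4552, 0.1711, 0.2397]
tool_rot: [0.0, 0.969, 0.246, -0.001]
contact_force: [-0.2, 0.6, -4.0]
gripper_width: 0.312
```

Emit:
{"op": "jog_arm", "data": {
  "targets": [
    [0,0,0,-7],
    [0,0,0,-14],
    [0,0,0,-21],
    [0,0,0,-28],
    [0,0,0,-35]
  ]
}}

```text
time: 30.48
tool_pos: [0.4551, 0.1711, 0.2393]
tool_rot: [-0.0, 0.851, 0.526, -0.001]
contact_force: [-0.5, 0.1, -3.5]
gripper_width: 0.314
```

Emit:
{"op": "jog_arm", "data": {
  "targets": [
    [0,0,0,-7],
    [0,0,0,-14],
    [0,0,0,-21],
    [0,0,0,-28],
    [0,0,0,-32.6]
  ]
}}

```text
time: 30.9
tool_pos: [0.4551, 0.1711, 0.2392]
tool_rot: [-0.001, 0.669, 0.743, -0.001]
contact_force: [-0.0, -0.3, -3.3]
gripper_width: 0.313
```

Emit:
{"op": "jog_arm", "data": {
  "targets": [
    [0,0,0,0],
    [0,0,0,0]
  ]
}}

```text
time: 31.07
tool_pos: [0.4553, 0.1712, 0.2397]
tool_rot: [-0.0, 0.672, 0.741, -0.001]
contact_force: [0.1, 0.1, -3.3]
gripper_width: 0.315
```

```bash
python3 - <<'E'
from lane import *
go([.613,.115,.2],5.6)
E
```

```text
t 31.1 tcp [0.4553 0.1712 0.2397] psi 5.6 j6 6 grip 0.31 F [ 0.1  0.1 -3.3] | shift mm [-71.2 151.6  39.5] turn -0.0
```

Emit:
{"op": "jog_arm", "data": {
  "targets": [
    [-0.014,0.03,0,0],
    [-0.028,0.06,0,0],
    [-0.042,0.09,0,0],
    [-0.057,0.121,0,0],
    [-0.071,0.151,0,0]
  ]
}}

```text
time: 31.48
tool_pos: [0.6143, 0.1149, 0.2399]
tool_rot: [-0.0, 0.672, 0.741, -0.001]
contact_force: [0.2, -0.1, -3.8]
gripper_width: 0.316
```

Emit:
{"op": "jog_arm", "data": {
  "targets": [
    [0,0,0,0],
    [0,0,0,0],
    [0,0,0.01,0],
    [0,0,0.02,0],
    [0,0,0.03,0]
  ]
}}

```text
time: 31.9
tool_pos: [0.612, 0.1163, 0.2096]
tool_rot: [-0.0, 0.671, 0.741, -0.0]
contact_force: [-1.1, -0.6, -3.3]
gripper_width: 0.31
```

Emit:
{"op": "jog_arm", "data": {
  "targets": [
    [0,0,0.012,0],
    [0,0,0.018,0],
    [0,0,0.022,0],
    [0,0,0.025,0],
    [0,0,0.025,0]
  ]
}}

```text
time: 32.32
tool_pos: [0.6132, 0.1168, 0.1911]
tool_rot: [0.0, 0.671, 0.741, 0.001]
contact_force: [-9.1, 2.0, 16.5]
gripper_width: 0.311
```

Emit:
{"op": "jog_arm", "data": {
  "targets": [
    [0,0,0.002,0],
    [0,0,0.004,0],
    [0,0,0.006,0],
    [0,0,0.006,0],
    [0,0,0.006,0]
  ]
}}

```text
time: 32.73
tool_pos: [0.6132, 0.1173, 0.1864]
tool_rot: [0.0, 0.671, 0.741, 0.001]
contact_force: [-12.3, 3.2, 20.7]
gripper_width: 0.31
```

```bash
python3 - <<'E'
from lane import *
go([.613,.115,.178],5.6)
shot('scene','s12.png')
print(blobs(cv2.imread('pics/full_s12.png')))
E
```

```text
t 32.7 tcp [0.6132 0.1173 0.1864] psi 5.7 j6 -2 grip 0.31 F [-12.3   3.2  20.7] | shift mm [-2.3 -0.5  8.4] turn 0.1
[([256.7, 146.3], 112), ([214.1, 147.5], 191), ([169.3, 155.1], 69), ([180.2, 177.2], 118), ([494.0, 178.9], 88), ([498.5, 194.2], 168)]
```

Lane blob is at (214,147.5), which is the two earlier fittings. I'm releasing this one the same way, then checking spare C.

Emit:
{"op": "jog_arm", "data": {
  "targets": [
    [0,0,0,0],
    [0,0,0,0],
    [0,0,0,0],
    [0,0,0,0],
    [0,0,0,0]
  ],
  "fingers": 1
}}

```text
time: 33.2
tool_pos: [0.6128, 0.1157, 0.179]
tool_rot: [-0.0, 0.671, 0.741, -0.0]
contact_force: [-0.1, -0.6, 0.4]
gripper_width: 0.99
```

Emit:
{"op": "jog_arm", "data": {
  "targets": [
    [0,0,0,0],
    [0,0,0,0],
    [0,0,0,0],
    [0,0,0,0],
    [0,0,0,0]
  ]
}}

```text
time: 33.62
tool_pos: [0.6132, 0.1158, 0.1797]
tool_rot: [-0.0, 0.671, 0.741, -0.0]
contact_force: [0.8, 0.4, 0.5]
gripper_width: 0.999
```

Emit:
{"op": "jog_arm", "data": {
  "targets": [
    [0,0,-0.03,0],
    [0,0,-0.06,0],
    [0,0,-0.06,0],
    [0,0,-0.06,0]
  ]
}}

```text
time: 33.95
tool_pos: [0.6147, 0.1159, 0.2431]
tool_rot: [0.002, 0.671, 0.741, 0.002]
contact_force: [-0.2, 0.0, -0.7]
gripper_width: 1.003
```

```bash
python3 - <<'E'
from lane import *
go([.4265,.2759,.235],56.6)
shot('scene','s13.png')
print(blobs(cv2.imread('pics/full_s13.png')))
E
```

```text
t 34.0 tcp [0.6147 0.1159 0.2431] psi 5.7 j6 -2 grip 1.00 F [-0.2  0.  -0.7] | shift mm [ 177.9 -171.4    7.1] turn -50.9
[([220.6, 147.4], 308), ([169.6, 155.1], 69), ([180.1, 177.1], 120), ([494.0, 178.9], 89), ([498.6, 194.1], 172)]
```

Emit:
{"op": "jog_arm", "data": {
  "targets": [
    [0.029,-0.028,0,0],
    [0.058,-0.056,0,0],
    [0.087,-0.084,0,0],
    [0.116,-0.112,0,0],
    [0.145,-0.14,0,0]
  ]
}}

```text
time: 34.42
tool_pos: [0.4571, 0.2467, 0.2377]
tool_rot: [-0.001, 0.671, 0.741, -0.001]
contact_force: [0.5, 0.2, -0.7]
gripper_width: 1.0
```

Emit:
{"op": "jog_arm", "data": {
  "targets": [
    [0.02,-0.019,0,0],
    [0.033,-0.031,0,0],
    [0.033,-0.031,0,-7],
    [0.033,-0.031,0,-14],
    [0.033,-0.031,0,-21]
  ]
}}

```text
time: 34.83
tool_pos: [0.4241, 0.276, 0.2378]
tool_rot: [-0.001, 0.522, 0.853, -0.001]
contact_force: [0.5, -0.1, -0.2]
gripper_width: 1.0
```

Emit:
{"op": "jog_arm", "data": {
  "targets": [
    [0,0,0.02,-7],
    [0,0,0.04,-14],
    [0,0,0.06,-21],
    [0,0,0.08,-28],
    [0,0,0.08,-30]
  ]
}}

```text
time: 35.25
tool_pos: [0.4216, 0.2742, 0.1528]
tool_rot: [-0.004, 0.284, 0.959, -0.004]
contact_force: [-1.5, 0.0, -1.0]
gripper_width: 0.999
```

Emit:
{"op": "jog_arm", "data": {
  "targets": [
    [0,0,0,0],
    [0,0,0,0]
  ]
}}

```text
time: 35.42
tool_pos: [0.4247, 0.2757, 0.1585]
tool_rot: [-0.001, 0.287, 0.958, -0.001]
contact_force: [-0.6, 0.0, 0.9]
gripper_width: 1.001
```

```bash
python3 - <<'E'
from lane import *
go([.4265,.2759,.054],56.6)
shot('scene','s14.png')
print(blobs(cv2.imread('pics/full_s14.png')))
E
```

```text
t 35.4 tcp [0.4247 0.2757 0.1585] psi 56.6 j6 -32 grip 1.00 F [-0.6  0.   0.9] | shift mm [ -1.5   1.4 104.5] turn 0.0
[([220.6, 147.5], 308), ([169.4, 155.1], 70), ([180.0, 176.9], 129), ([493.7, 178.8], 88), ([498.5, 194.1], 172)]
```

Emit:
{"op": "jog_arm", "data": {
  "targets": [
    [-0.0015,0.0015,0.03,0],
    [-0.0015,0.0015,0.06,0],
    [-0.0015,0.0015,0.09,0],
    [-0.0015,0.0015,0.104,0],
    [-0.0015,0.0015,0.104,0]
  ]
}}

```text
time: 35.88
tool_pos: [0.4249, 0.2752, 0.0521]
tool_rot: [-0.003, 0.287, 0.958, -0.002]
contact_force: [-0.5, -0.6, -0.1]
gripper_width: 0.996
```

Emit:
{"op": "jog_arm", "data": {
  "targets": [
    [0,0,0,0],
    [0,0,0,0],
    [0,0,0,0],
    [0,0,0,0],
    [0,0,0,0]
  ],
  "fingers": 0
}}

```text
time: 36.3
tool_pos: [0.4284, 0.2767, 0.0575]
tool_rot: [0.001, 0.287, 0.958, 0.001]
contact_force: [-2.8, -0.9, 8.9]
gripper_width: 0.313
```

Emit:
{"op": "jog_arm", "data": {
  "targets": [
    [0,0,0,0],
    [0,0,0,0],
    [0,0,0,0],
    [0,0,0,0],
    [0,0,0,0]
  ]
}}

```text
time: 36.72
tool_pos: [0.4285, 0.2768, 0.0576]
tool_rot: [0.001, 0.287, 0.958, 0.001]
contact_force: [-0.4, -1.3, 5.6]
gripper_width: 0.316
```

Emit:
{"op": "jog_arm", "data": {
  "targets": [
    [0,0,-0.03,0],
    [0,0,-0.06,0],
    [0,0,-0.09,0],
    [0,0,-0.12,0],
    [0,0,-0.15,0]
  ]
}}

```text
time: 37.13
tool_pos: [0.4267, 0.2761, 0.2064]
tool_rot: [-0.0, 0.287, 0.958, -0.0]
contact_force: [1.3, 0.2, -4.8]
gripper_width: 0.312
```

Emit:
{"op": "jog_arm", "data": {
  "targets": [
    [0,0,-0.03,0],
    [0,0,-0.05,7],
    [0,0,-0.05,14],
    [0,0,-0.05,21],
    [0,0,-0.05,28]
  ]
}}

```text
time: 37.55
tool_pos: [0.4272, 0.2763, 0.2558]
tool_rot: [-0.0, 0.513, 0.859, -0.0]
contact_force: [-0.1, 0.1, -3.2]
gripper_width: 0.31
```

Emit:
{"op": "jog_arm", "data": {
  "targets": [
    [0,0,0,7],
    [0,0,0,14],
    [0,0,0,21],
    [0,0,0,23],
    [0,0,0,23]
  ]
}}

```text
time: 37.97
tool_pos: [0.4269, 0.2762, 0.2549]
tool_rot: [-0.0, 0.671, 0.741, -0.001]
contact_force: [0.6, 0.8, -3.2]
gripper_width: 0.309
```

```bash
python3 - <<'E'
from lane import *
go([.612,.115,.25],5.6)
E
```

```text
t 38.0 tcp [0.4269 0.2762 0.2549] psi 5.7 j6 19 grip 0.31 F [ 0.6  0.8 -3.2] | shift mm [-178.6  168.3    4.7] turn 0.1
```

Emit:
{"op": "jog_arm", "data": {
  "targets": [
    [-0.029,0.027,0,0],
    [-0.058,0.054,0,0],
    [-0.087,0.082,0,0],
    [-0.116,0.109,0,0],
    [-0.145,0.137,0,0]
  ]
}}

```text
time: 38.38
tool_pos: [0.5789, 0.1443, 0.2551]
tool_rot: [-0.0, 0.671, 0.742, -0.0]
contact_force: [0.4, 0.9, -3.0]
gripper_width: 0.307
```

Emit:
{"op": "jog_arm", "data": {
  "targets": [
    [-0.02,0.019,0,0],
    [-0.0335,0.0305,0,0],
    [-0.0335,0.0305,0,0],
    [-0.0335,0.0305,0.015,0],
    [-0.0335,0.0305,0.03,0]
  ]
}}

```text
time: 38.8
tool_pos: [0.6117, 0.1162, 0.2256]
tool_rot: [0.0, 0.671, 0.742, 0.001]
contact_force: [0.4, 0.1, -2.8]
gripper_width: 0.31
```

```bash
python3 - <<'E'
from lane import *
go([.6115,.115,.190],5.6)
E
```

```text
t 38.8 tcp [0.6117 0.1162 0.2256] psi 5.7 j6 -2 grip 0.31 F [ 0.4  0.1 -2.8] | shift mm [-1.2 -0.3 35.6] turn 0.1
```

Emit:
{"op": "jog_arm", "data": {
  "targets": [
    [0,0,0.015,0],
    [0,0,0.025,0],
    [0,0,0.032,0],
    [0,0,0.036,0],
    [0,0,0.04,0]
  ]
}}

```text
time: 39.22
tool_pos: [0.6132, 0.1164, 0.1874]
tool_rot: [0.001, 0.671, 0.741, 0.002]
contact_force: [3.1, 3.7, 6.0]
gripper_width: 0.309
```

Emit:
{"op": "jog_arm", "data": {
  "targets": [
    [0,0,0.002,0],
    [0,0,0.004,0],
    [0,0,0.007,0],
    [0,0,0.007,0],
    [0,0,0.007,0]
  ]
}}

```text
time: 39.63
tool_pos: [0.6134, 0.1176, 0.1828]
tool_rot: [0.001, 0.671, 0.741, 0.004]
contact_force: [1.1, 6.6, 7.8]
gripper_width: 0.314
```

Emit:
{"op": "jog_arm", "data": {
  "targets": [
    [0,0,0,0],
    [0,0,0,0],
    [0,0,0,0],
    [0,0,0,0],
    [0,0,0,0]
  ],
  "fingers": 1
}}

```text
time: 40.05
tool_pos: [0.6112, 0.1152, 0.178]
tool_rot: [-0.001, 0.671, 0.741, -0.001]
contact_force: [0.2, -0.6, 0.2]
gripper_width: 0.992
```

Emit:
{"op": "jog_arm", "data": {
  "targets": [
    [0,0,0,0],
    [0,0,0,0],
    [0,0,0,0],
    [0,0,0,0],
    [0,0,0,0]
  ]
}}

```text
time: 40.47
tool_pos: [0.6118, 0.1153, 0.1788]
tool_rot: [-0.0, 0.671, 0.741, -0.0]
contact_force: [0.5, -0.3, -0.5]
gripper_width: 1.003
```

Emit:
{"op": "jog_arm", "data": {
  "targets": [
    [0,0,-0.03,0],
    [0,0,-0.06,0],
    [0,0,-0.09,0],
    [0,0,-0.12,0],
    [0,0,-0.12,0]
  ]
}}

```text
time: 40.88
tool_pos: [0.6146, 0.1156, 0.3077]
tool_rot: [0.005, 0.671, 0.741, 0.005]
contact_force: [0.8, -0.2, 1.3]
gripper_width: 1.001
```

Emit:
{"op": "jog_arm", "data": {
  "targets": [
    [0,-0.04,0,0],
    [0,-0.08,0,0],
    [0,-0.12,0,0],
    [0,-0.16,0,0],
    [0,-0.2,0,0]
  ]
}}

```text
time: 41.3
tool_pos: [0.411, 0.0954, 0.2983]
tool_rot: [-0.0, 0.671, 0.741, -0.0]
contact_force: [-0.1, 0.3, 0.8]
gripper_width: 1.0
```

Emit:
{"op": "jog_arm", "data": {
  "targets": [
    [-0.04,0,0,0],
    [-0.08,0,0,0],
    [-0.12,0,0,0],
    [-0.16,0,0,0],
    [-0.2,0,0,0]
  ]
}}

```text
time: 41.72
tool_pos: [0.4323, -0.1051, 0.2992]
tool_rot: [0.001, 0.671, 0.741, 0.0]
contact_force: [0.4, 0.9, 0.2]
gripper_width: 1.0
```

```bash
python3 - <<'E'
from lane import *
go([.4,-.1,.3],5.6)
shot('scene','s15.png'); shot('top','t15.png')
s=cv2.imread('pics/full_s15.png'); t=cv2.imread('pics/full_t15.png')
print(blobs(s)); print(blobs(t[150:255,130:370],10))
A=cv2.resize(s[130:180,195:275],(800,500),interpolation=cv2.INTER_CUBIC)[:330]
for x in (.336,.256,.176,.096): cv2.circle(A,tuple(int(k) for k in (np.array(px('scene',O+x*X+.076*Z))-[195,130])*10),4,(0,0,255),1)
B=cv2.resize(t[160:200,130:265],None,fx=5.92,fy=5.92,interpolation=cv2.INTER_CUBIC)
B=cv2.copyMakeBorder(B,0,0,0,800-B.shape[1],cv2.BORDER_CONSTANT)
cv2.imwrite('pics/fin.png',np.vstack([A,B]))
E
```

```text
t 41.7 tcp [ 0.4323 -0.1051  0.2992] psi 5.7 j6 -29 grip 1.00 F [0.4 0.9 0.2] | shift mm [  8.3 -31.6  -0.9] turn 0.1
[([227.8, 147.3], 440), ([168.5, 154.8], 63), ([493.8, 178.8], 88), ([498.7, 194.2], 168)]
[([79.1, 24.4], 69), ([56.7, 27.7], 73), ([34.9, 30.6], 78), ([14.2, 34.6], 81)]
```

View pics/fin.png

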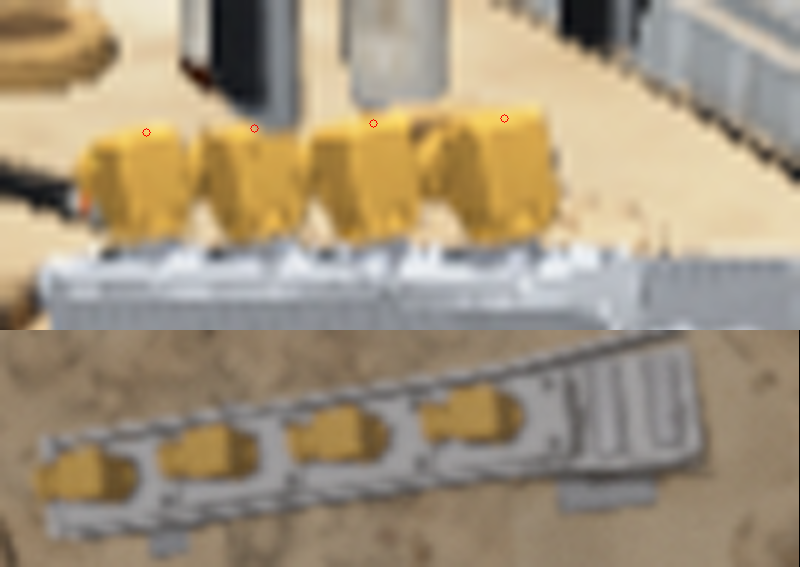

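All four sit flat in the lane with outlets downhill, at top crop (90,475), (210,452), (340,433) and (475,415). One numeric check of rest and heading, then I'll hand in.

Emit:
{"op": "jog_arm", "data": {
  "targets": [
    [0,0,0,0],
    [0,0,0,0],
    [0,0,0,0],
    [0,0,0,0],
    [0,0,0,0]
  ]
}}

```text
time: 42.23
tool_pos: [0.4327, -0.1024, 0.2989]
tool_rot: [0.0, 0.67, 0.742, 0.0]
contact_force: [-0.4, -0.1, 0.4]
gripper_width: 0.995
```

```bash
python3 - <<'E'
from lane import *
ims=[cams.grab_frame('top')[:,:,::-1].copy() for _ in range(6)]
im=np.mean(ims,0).astype(np.uint8)
print(blobs(im[150:255,130:370],10))
m=cv2.inRange(cv2.cvtColor(im,cv2.COLOR_BGR2HSV),(15,140,90),(32,255,255))[150:255,130:370]
n,l,s,c=cv2.connectedComponentsWithStats(m)
for i in range(1,n):
    if s[i,4]<40: continue
    p=np.argwhere(l==i)[:,::-1]+[130,150]; w=np.array([at('top',u,v,.1)[:2] for u,v in p]); q=np.linalg.svd(w-w.mean(0))[2][0]
    print(c[i].round(1),'principal yaw',(np.degrees(np.arctan2(q[1],q[0]))%180).round(1))
d=[lp('top',x+.005) for x in (.336,.256,.176,.096)]; print('pred',[(round(a-130,1),round(b-150,1)) for a,b in d])
E
```

```text
[([79.5, 24.2], 81), ([56.9, 27.2], 80), ([35.0, 30.6], 79), ([14.2, 34.6], 84)]
[79.5 24.2] principal yaw 94.0
[56.9 27.2] principal yaw 96.8
[35.  30.6] principal yaw 94.2
[14.2 34.6] principal yaw 92.7
pred [(16.9, 33.4), (38.1, 30.2), (60.0, 27.0), (82.7, 23.7)]
```

```bash
python3 -c "
from h import *
print(manip.job_done())"
```

```text
the job is handed in; nothing more can be done
None
```

I've handed the job in: the fitting and all three spares are in the chute lane, one behind another, with every outlet pointing downhill. The run took about 42 s of robot time. The hand-in gives no verdict.

- **Elbow:** I turned it clockwise by 199° (3.47 rad). A close camera overlay before lifting put the outlet within a few degrees of the mark, and it was never turned past the limit.
- **Vice jaw:** I slid it open about 31 mm by its post and left it open.
- **Lane:** the last top picture shows four evenly spaced fittings, sideways within about 3 mm of where they should lie. Their headings are 92.7° to 96.8° against the lane's 95.6°.
- **Along the lane:** all four show about 3 pixels (10 mm) further downhill than I predicted. I put this down to error in my estimate of where the lane starts.
- **Forces:** the second and third placings pressed lightly on a lane wall (up to about 15 N sideways, 22 N upward). Both fittings still rolled into place.
- **Not checked again at the end:**
  - I didn't re-measure the elbow angle on its own, beyond that 92.7° heading, which belongs to the lowest fitting, the one from the vice.
  - I didn't re-measure the stones. The arm never went near them, and I saw no contact in the pictures.

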